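# Clear the jammed strip chute with the hooked pick and rack the holders

### The job

The strip delivery chute has jammed: with the hooked pick, reach up each blocked lane under the clear cover and draw every stuck cream strip holder gently down into the catch tray, without forcing the pick against the chute or the holders and without touching a holder with the gripper while it is still in its lane. Then lay the pick back on its rubber mat, lengthwise and with the hook pointing the way it did, and rack all the holders in the strip bay, face up and flat on the board, across it between the two side rails. Leave the other things on the desk where they are.

Things in the scene. Friction and masses are not known exactly. Their poses are not given: they have to be found in the camera images.
- holder_a: a cream plastic strip holder, a shallow open tray 140 long (own y) x 30 wide x 12 mm high; floor 4 mm thick, inside 132 x 24 mm and 8 mm deep between 3 mm side lips and 4 mm end lips, buff paper strip on its floor. Origin: middle of the underside; z out of the open face. 35 to 70 g. Starts flat in a chute lane, lengthwise. May be absent (None)
- holder_b: a cream plastic strip holder, a shallow open tray 140 long (own y) x 30 wide x 12 mm high; floor 4 mm thick, inside 132 x 24 mm and 8 mm deep between 3 mm side lips and 4 mm end lips, buff paper strip on its floor. Origin: middle of the underside; z out of the open face. 35 to 70 g. Starts flat in a chute lane, lengthwise. May be absent (None)
- holder_c: a cream plastic strip holder, a shallow open tray 140 long (own y) x 30 wide x 12 mm high; floor 4 mm thick, inside 132 x 24 mm and 8 mm deep between 3 mm side lips and 4 mm end lips, buff paper strip on its floor. Origin: middle of the underside; z out of the open face. 35 to 70 g. Starts flat in a chute lane, lengthwise. May be absent (None)
- holder_d: a cream plastic strip holder, a shallow open tray 140 long (own y) x 30 wide x 12 mm high; floor 4 mm thick, inside 132 x 24 mm and 8 mm deep between 3 mm side lips and 4 mm end lips, buff paper strip on its floor. Origin: middle of the underside; z out of the open face. 35 to 70 g. Starts flat in a chute lane, lengthwise. May be absent (None)
- pick: hooked pick 283 mm long, about 140 g: red handle 28 wide x 90 long x 22 mm high with flat underside, from it a straight 6 mm steel shaft along own +y, its centre 13 mm above the underside, ending 235 mm from the origin in a hook 6 mm thick bent straight down to the level of the underside. Origin: middle of handle's underside, z up. Balance point about 25 mm towards the hook. Starts on the mat
- hook_tip (a point): the end of the pick's hook, at (0, 235, 0.5) mm in the pick's frame
- chute: fixed chute sloping 0.2 rad. Origin: middle of the mouth, on the lane floors; y up the lanes, z square to the floors. 4 lanes at x -90, -30, 30, 90 mm, 38 wide, 280 long from y=0, with 4 mm walls, under a clear 4 mm cover 44 mm above the floors. Holders stay put by friction, near ends 50 to 110 mm up. Grey cabinet 265 mm high at the upper end
- tray_middle (a point): middle of the catch tray's floor, at (0, -97, 0) mm in the chute's frame: the lanes' floor runs straight on below the mouth as a dark open tray 193 long, 270 wide, with 18 mm sides and an 8 mm lip at its lower end; holders stay where they are left on it
- bay: fixed strip bay: dark board 270 (x) x 190 mm (y) in grey frame, sloping 0.2 rad, x up the slope away from the robot, z square to the board. Origin: middle of the board's surface, 40 mm above the desk. Side rails 12 mm high run along x with 170 mm clear between them (y -85 to 85); 10 mm lips at both ends leave 258 mm clear. A holder stays where it is put, its length along y
- mat: fixed flat black rubber mat on the desk, 320 long (own y) x 90 x 3 mm; origin in the middle of the underside. The pick lies along it with its hook towards the mat's +y, handle middle 60 to 100 mm on the -y side
- pencil: red chinagraph pencil 161 x 9 mm lying along own x; bystander
- stopwatch: chrome stopwatch, 58 mm disc 16 mm high lying flat; bystander
- ashtray: squat amber glass ashtray, 110 mm across, 34 mm high; bystander
- mug: white mug, 80 mm across, 85 mm high; bystander
- handset: black telephone handset 206 long (own y) x 56 x 45 mm; bystander
- punch: green and black hole punch, 110 (own x) x 75 x 64 mm; bystander

How it is judged:
By the outcome, as a careful person would: the job done as asked, in the order asked, and still so for the second after the job is handed in, with the robot touching nothing.
Of holder_a, holder_b, holder_c, holder_d only 3 to 4 are there at a start; the rules pass over those that are not, and their reading is None.
At some moment in a run one of holder_a, holder_b, holder_c, holder_d may be knocked a few centimetres aside while the robot is not near it.
It also fails if it takes over 210 s, if anything falls off the work surface, if the arm or the gripper's body presses on something with over 40 N, if the wrist force passes 120 N, or if a joint passes its speed limit or range.

### The arm

A 7-joint arm with a two-finger parallel gripper is mounted at the origin on the work surface. World frame = base frame: x ahead of the robot, y to its left, z up, the work surface at z = 0. Lengths are in m, angles in degrees, forces in N, time in s.
With the tool pointing down it reaches from about 0.425 to 0.925 m from the base axis. Payload 6.8 kg.
Tool frame: the origin (TCP) lies at the centre of the arm's flange, where the gripper is bolted on; the fingertips stand 173 mm ahead of it and the grasp point (between the pads) lies 155 mm ahead of it; z points along the fingers, y is the line along which they close (so a half turn about z gives the same grasp; the last joint's range is limited). The gripper opens to 85 mm and grips with 20 to 120 N. Pads are 22 mm wide; open, the fingers measure 114 mm over their backs; the gripper's body (76 mm by 85 mm) begins 54 mm behind the grasp point. The pads swing forward as they close: fully open they stand 13 mm farther back than shut.
Start: joints at [59.868, 27.33, 1.283, 89.118, -0.659, 63.558, -4.761], TCP at [0.274, -0.617, 0.405] pointing down, gripper open.
Joint ranges: [-169.35, 169.35], [-19.33, 120.38], [-80.79, 83.38], [13.8, 139.57], [-78.32, 258.32], [9.67, 109.79], [-169.56, 169.56]. Speed limits (degrees/s): [136.94, 136.94, 180, 180, 180, 180, 180].

### API

Orientations are given as [roll, pitch, yaw] about the fixed x, y, z axes, in that order (R = Rz(yaw) Ry(pitch) Rx(roll)).
In Python, from workcell import robot gives the robot as it stands.
- The arm moves only by the shell command python3 drive.py 'ROWS' [FORCE]. ROWS is a JSON list of rows, 1 to 20 of them, each of 5 numbers: the opening from 0.0 (shut) to 1.0 (fully open), then dx, dy, dz in m, then a turn about the tool's z in degrees; each row is the pose to reach, as a shift and turn from the pose commanded when the command began, along the tool's axes at that moment; what a row does not reach only later rows make up. A row lasts 1/12 s, in which the tool goes at most 0.0417 m and 7.16 degrees, less where a joint would pass 70% of its speed; a pose out of reach is approached as far as the arm can. The fingers move at their own pace and stop on an object; FORCE is the grip in N (left out, the last holds). Time passes only in rows, so rows that do not move let the fingers close. It prints the time, the measured TCP pose, the force, the opening and the grip force at its end.
- robot.observe(): the state, without advancing time (a new reading comes with each control period).
- robot.camera(name): name is "scene" or "top" or "wrist"; returns the picture (400x640x3 uint8, blue, green, red); there is no depth.
- robot.camera_params(name): a dict with "vertical_fov" (degrees; the focal length in pixels is half the picture's height over the tangent of half this angle, whatever the lens; pixels are square), "cx", "cy" (the principal point, pixels), "D" ([k1, k2, p1, p2, k3] as OpenCV has them; the pictures are not rectified), "world_from_camera" (4x4, takes a point from camera to world coordinates). Camera axes: x right, y up, looking along -z (the intrinsics and any distortion apply to the point x, -y, -z); pixel columns grow to the right and rows downward; lengths in m; the calibration is good to about 2 mm. A picture is of the moment at which its call begins: read the wrist's pose just before it. camera_params takes no time and is no camera call; for the wrist camera it gives the pose at the moment of the call.
- robot.finish_job(): hands the job in; it is judged then, once.
The state is a dict: "time": time; "joint_positions": joint angles; "qd": joint speeds; "joint_efforts": joint torques, N m; "ee_pos": TCP position; "ee_rot": TCP orientation; "contact_force": force on the tool from outside, world axes, zero at the start; "ft_torque": the same for the moment, N m; "opening": opening from 0.0 (shut) to 1.0 (fully open); "grasp_force": force on a finger pad.
Only numpy, scipy, OpenCV 4.12 (cv2) and the standard library are available. Lean on these libraries where they do the work, as an engineer would, in place of code of your own. Each camera call takes 0.05 s, during which the arm holds its last target. There are 200 camera calls.

## Working session

There is one attempt and no reset: what is moved stays moved. The work goes in short steps, Python scripts to look and compute and a shell command to move; the robot and the scene stay as the last step left them, time stands still between calls to the robot, and variables do not carry over. Pictures are saved under pics/ and viewed, at most 14 in all, crops included, and the job is handed in when it is done.

```bash
ls; mkdir -p pics; cat > snap.py <<'E'
import sys,cv2,pickle
from workcell import robot
def snap(n,tag):
    p=robot.camera_params(n); im=robot.camera(n); cv2.imwrite(f'pics/{tag}.png',im); pickle.dump(p,open(f'pics/{tag}.pkl','wb')); return im
if __name__=='__main__':
    for a in sys.argv[1:]:
        n,t=a.split(':'); snap(n,t)
E
python3 snap.py scene:s0 top:t0; python3 -c "
import pickle
for t in ['s0','t0']: print(pickle.load(open(f'pics/{t}.pkl','rb')))
from workcell import robot;print(robot.observe())"
```

```text
drive.py
pics
workcell.py
{'vertical_fov': 56.77667767259472, 'cx': 323.3318956309575, 'cy': 198.89632542969488, 'D': array([0.01593269, 0.        , 0.        , 0.        , 0.        ]), 'world_from_camera': array([[-0.2052954 , -0.51872428,  0.82992705,  1.37947381],
       [ 0.97868012, -0.11421931,  0.17070199,  0.17284272],
       [ 0.00624642,  0.84727744,  0.53111384,  0.64697608],
       [ 0.        ,  0.        ,  0.        ,  1.        ]])}
{'vertical_fov': 51.04338180555745, 'cx': 314.7921591813973, 'cy': 204.24144160204713, 'D': array([-0.04843032,  0.        ,  0.        ,  0.        ,  0.        ]), 'world_from_camera': array([[ 0.1787064 ,  0.96311717, -0.20116992,  0.35906714],
       [-0.98389581,  0.17568117, -0.03294194, -0.01774158],
       [ 0.00361482,  0.20381718,  0.97900229,  1.09578285],
       [ 0.        ,  0.        ,  0.        ,  1.        ]])}
{'time': 0.1, 'joint_positions': array([59.86790792, 27.37119805,  1.280511  , 89.17483576, -0.66121408,
       63.55645806, -4.7611168 ]), 'qd': array([-0.0519975 ,  0.04311775, -0.05705652, -0.17925791, -0.11131142,
       -0.14706847,  0.06961231]), 'joint_efforts': array([ 3.10364587e-03, -5.97758460e+01,  1.61282770e+00, -2.81954098e+01,
        1.27027952e-02,  4.99936737e-03, -3.21406458e-05]), 'ee_pos': array([ 0.27378802, -0.61669523,  0.40380504]), 'ee_rot': array([-1.79904952e+02,  5.04595006e-03,  2.39383463e+01]), 'contact_force': array([-0.02447449, -0.26304863, -0.470485  ]), 'ft_torque': array([ 0.0013018 ,  0.0629019 , -0.01275338]), 'grasp_force': 0.0, 'opening': 1.005315383348661}
```

View pics/t0.png

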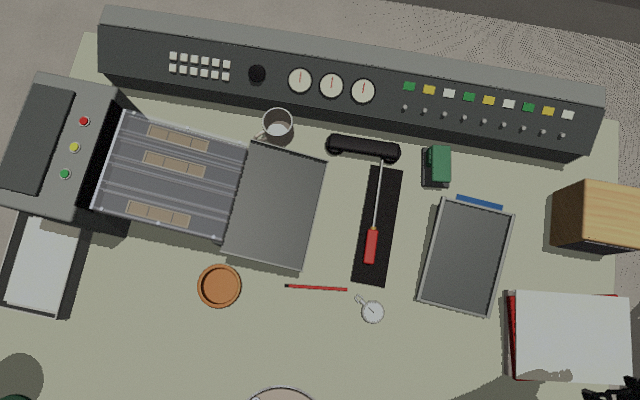

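View pics/s0.png

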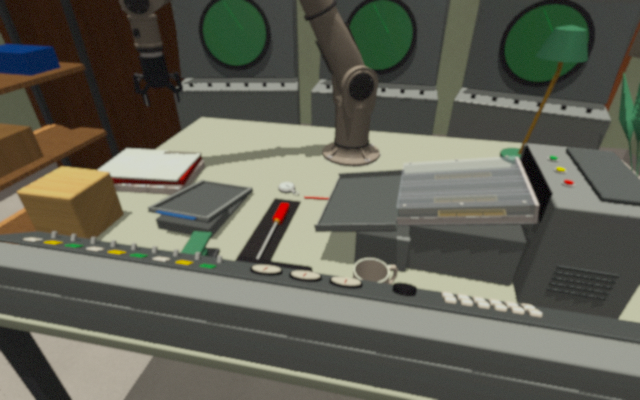

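The top view shows the chute at left with holders in lanes 1, 2 and 4 from the top (px ~(178,137), (173,164), (158,214)). The pick is at (371,245)→(380,162), the mat around (377,226) and the bay at (465,257). Next I'll zoom in for the corners.

```bash
python3 - <<'E'
import cv2
t=cv2.imread('pics/t0.png');s=cv2.imread('pics/s0.png')
cv2.imwrite('pics/tc.png',cv2.resize(t[90:280,75:340],None,fx=3,fy=3,interpolation=cv2.INTER_CUBIC))
cv2.imwrite('pics/sc.png',cv2.resize(s[140:270,310:550],None,fx=3.3,fy=3.3,interpolation=cv2.INTER_CUBIC))
E
```

```text
(no output)
```

View pics/tc.png

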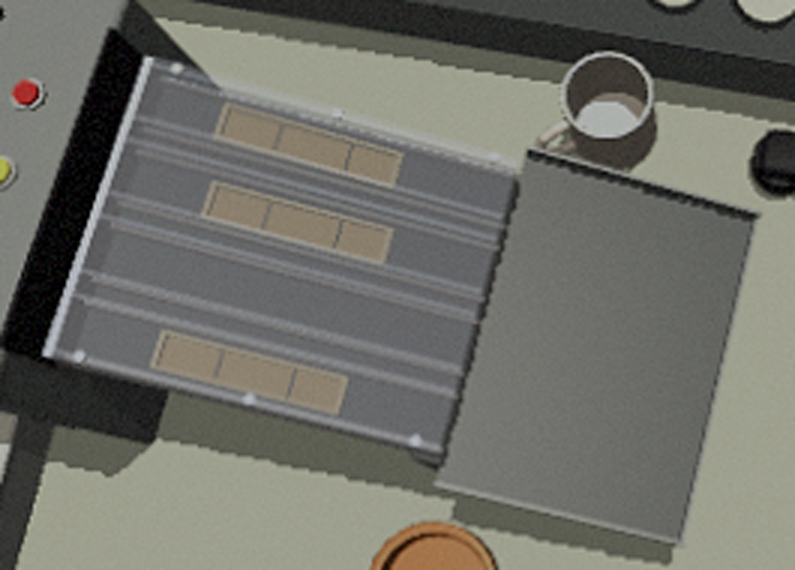

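View pics/sc.png

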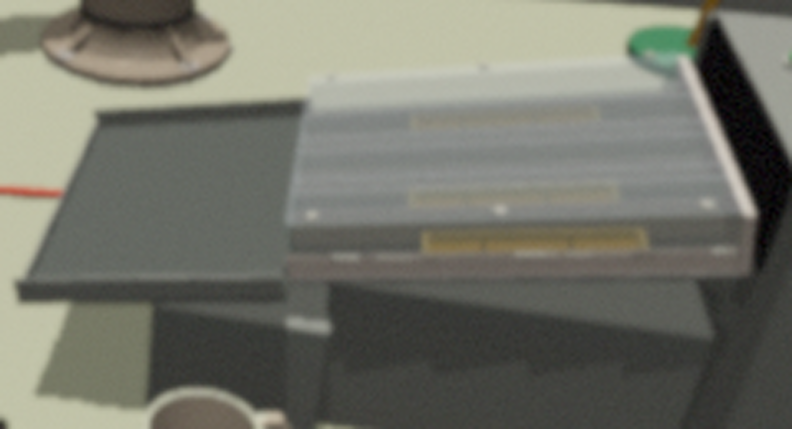

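Both crops show the chute and tray clearly. I can read the tray corners at (752,215), (680,543), (438,484) and (528,152) in the top crop, and at (18,283), (97,113), (287,276) in the scene crop. I'll fit the chute pose from these points.

```bash
cat > geo.py <<'E'
import numpy as np,cv2,pickle
from scipy.spatial.transform import Rotation as R
F=np.diag([1,-1,-1.])
def par(tag): 
    p=pickle.load(open(f'pics/{tag}.pkl','rb')) if isinstance(tag,str) else tag
    f=200/np.tan(np.radians(p['vertical_fov']/2))
    K=np.array([[f,0,p['cx']],[0,f,p['cy']],[0,0,1]]); return K,p['D'],p['world_from_camera']
def proj(tag,P):
    K,D,T=par(tag); Pc=((np.atleast_2d(P)-T[:3,3])@T[:3,:3])@F
    return cv2.projectPoints(Pc,np.zeros(3),np.zeros(3),K,D)[0][:,0]
def ray(tag,uv):
    K,D,T=par(tag); u=cv2.undistortPoints(np.array(uv,float).reshape(-1,1,2),K,D)[:,0]
    d=np.c_[u,np.ones(len(u))]@F@T[:3,:3].T; return T[:3,3],d
def onplane(tag,uv,p0,n):
    o,d=ray(tag,uv); return o+d*(((np.array(p0)-o)@n)/(d@np.array(n)))[:,None]
def onz(tag,uv,z): return onplane(tag,uv,[0,0,z],np.array([0,0,1.]))
E
python3 - <<'E'
from geo import *
from scipy.optimize import least_squares
T=[((752,215),(.135,-.193,.018)),((680,543),(-.135,-.193,.018)),((438,484),(-.135,0,.018)),((528,152),(.135,0,.018))]
S=[((18,283),(.135,-.193,.018)),((97,113),(-.135,-.193,.018)),((287,276),(.135,0,.018))]
tu=np.array([a for a,_ in T])/3+[75,90]; tp=np.array([b for _,b in T])
su=np.array([a for a,_ in S])/3.3+[310,140]; sp=np.array([b for _,b in S])
def pose(v): return R.from_euler('ZX',[v[3],.2]).as_matrix(),v[:3]
def res(v):
    M,o=pose(v); return np.r_[(proj('t0',tp@M.T+o)-tu).ravel(),(proj('s0',sp@M.T+o)-su).ravel()]
r=least_squares(res,[.5,.3,.08,0]);v=r.x
print(v[:3],np.degrees(v[3]));print(r.fun.round(2))
M,o=pose(v)
# cover features & holder corners
c=np.array([(515,172),(440,455),(148,58),(47,355)])/3+[75,90]
print(((onplane('t0',c,o+M@[0,0,.048],M[:,2])-o)@M*1000).round(0))
h=np.array([(222,103),(402,153),(396,187),(216,137),(208,181),(391,231),(385,263),(202,215),(159,331),(347,378),(342,414),(152,366)])/3+[75,90]
print(((onplane('t0',h,o+M@[0,0,.012],M[:,2])-o)@M*1000).round(0))
np.savez('chute.npz',M=M,o=o)
E
```

```text
[0.54233335 0.20443367 0.1346265 ] -2.0758123198905007
[ 0.48  0.11  0.17 -0.29 -1.5   0.22 -2.1  -0.1  -0.39 -0.21 -1.27  0.24
 -1.6   0.54]
[[ 108.   -0.   48.]
 [-114.   -0.   48.]
 [ 120.  281.   48.]
 [-110.  283.   48.]]
[[111. 231.  12.]
 [110.  89.  12.]
 [ 82.  87.  12.]
 [ 84. 227.  12.]
 [ 49. 223.  12.]
 [ 47.  81.  12.]
 [ 21.  79.  12.]
 [ 22. 219.  12.]
 [-71. 224.  12.]
 [-72.  83.  12.]
 [-99.  79.  12.]
 [-98. 221.  12.]]
```

```bash
python3 - <<'E'
import cv2
t=cv2.imread('pics/t0.png')
cv2.imwrite('pics/bc.png',cv2.resize(t[130:330,320:530],None,fx=3,fy=3,interpolation=cv2.INTER_CUBIC))
E
```

```text
(no output)
```

View pics/bc.png

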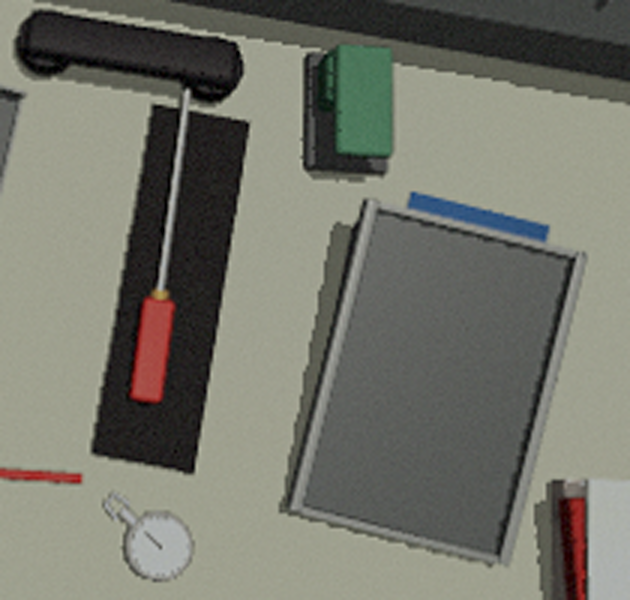

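Crop reading: mat corners are (152,105), (250,122), (195,474), (92,453). The pick handle spans (131–175, 295–402), with the hook end near (186,92) against the handset. Bay frame corners are (368,200), (585,253), (503,563), (285,510). Next I'll fit these poses.

```bash
python3 - <<'E'
from geo import *
from scipy.optimize import least_squares
A=lambda a,s,o:np.array(a)/s+o
# chute refit
def fit(w):
    tu=A([(752,215),(680,543),(515,172),(440,455),(148,58),(47,355)],3,[75,90])
    def P(w):return np.array([(.135,-.193,.018),(-.135,-.193,.018),(w,0,.048),(-w,0,.048),(w,.28,.048),(-w,.28,.048)])
    su=A([(18,283),(97,113),(287,276)],3.3,[310,140]); sp=np.array([(.135,-.193,.018),(-.135,-.193,.018),(.135,0,.018)])
    def res(v):
        M=R.from_euler('ZX',[v[3],.2]).as_matrix(); return np.r_[(proj('t0',P(v[4])@M.T+v[:3])-tu).ravel(),(proj('s0',sp@M.T+v[:3])-su).ravel()]
    r=least_squares(res,[.5,.3,.08,0,.115]);return r.x,r.fun
v,f=fit(0);print('chute',v[:3],np.degrees(v[3]),v[4],f.round(2))
M=R.from_euler('ZX',[v[3],.2]).as_matrix();o=v[:3]
h=A([(222,103),(402,153),(396,187),(216,137),(208,181),(391,231),(385,263),(202,215),(159,331),(347,378),(342,414),(152,366)],3,[75,90])
print(((onplane('t0',h,o+M@[0,0,.012],M[:,2])-o)@M*1000).round(0)[:,:2].tolist())
np.savez('chute.npz',M=M,o=o)
# bay
bu=A([(368,200),(585,253),(503,563),(285,510)],3,[320,130]);bp=np.array([(.135,.095,.011),(.135,-.095,.011),(-.135,-.095,.011),(-.135,.095,.011)])
Mb=lambda y:R.from_euler('ZY',[y,-.2]).as_matrix()
r=least_squares(lambda v:(proj('t0',bp@Mb(v[2]).T+[v[0],v[1],.04])-bu).ravel(),[.5,-.4,0]);print('bay',r.x[:2],np.degrees(r.x[2]),r.fun.round(1))
np.savez('bay.npz',M=Mb(r.x[2]),o=[r.x[0],r.x[1],.04])
m=onz('t0',A([(152,105),(250,122),(195,474),(92,453)],3,[320,130]),.003);d=(m[0]+m[1]-m[2]-m[3])/2
print('mat',m[:,:2].mean(0),np.linalg.norm(d),np.linalg.norm(m[0]-m[1]),'dir',np.degrees(np.arctan2(d[1],d[0])))
t=cv2.imread('pics/t0.png').astype(int);mk=((t[...,2]>120)&(t[...,1]<90)&(t[...,0]<90)).astype(np.uint8);mk[:, :355]=0;mk[:,395:]=0;mk[:215]=0;mk[275:]=0
c=np.argwhere(mk)[:,::-1].astype(float);rc=cv2.minAreaRect(c.astype(np.float32));print(rc)
hc=onz('t0',[rc[0]],.025)[0];tip=onz('t0',A([(186,92)],3,[320,130]),.019)[0]
box=onz('t0',cv2.boxPoints(rc),.025);print('pick handle',hc,'tip',tip,np.linalg.norm(tip-hc),'dir',np.degrees(np.arctan2(*(tip-hc)[[1,0]])));print(box[:,:2].round(3).tolist())
E
```

```text
chute [0.54255275 0.20583697 0.1349408 ] -2.4967841947844054 0.11317222195809883 [ 0.2   0.51 -0.97  0.01  0.22 -2.11 -0.94 -0.78 -0.33  1.79  0.06  0.33
 -0.09 -0.58 -0.4   0.05 -1.4   0.49]
[[110.0, 230.0], [109.0, 89.0], [81.0, 86.0], [82.0, 226.0], [47.0, 222.0], [46.0, 80.0], [21.0, 78.0], [20.0, 218.0], [-73.0, 222.0], [-73.0, 81.0], [-100.0, 77.0], [-99.0, 219.0]]
bay [ 0.51025153 -0.37746778] -4.381694088841197 [-0.9 -1.1  0.4  0.1  0.7  1.1 -0.2 -0.2]
mat [ 0.55959876 -0.15441328] 0.3176687339961962 0.0900121839355341 dir -0.619302912450786
((370.27996826171875, 246.03997802734375), (9.899495124816895, 33.94112777709961), 8.13010311126709)
pick handle [ 0.49696965 -0.14113986  0.025     ] tip [ 0.73058877 -0.13798397  0.019     ] 0.233717464791238 dir 0.7739434671822294
[[0.453, -0.129], [0.541, -0.128], [0.541, -0.153], [0.454, -0.154]]
```

```bash
cat > to.py <<'E'
import sys,numpy as np
from workcell import robot
from scipy.spatial.transform import Rotation as R
def to(x,y,z,yaw):
    s=robot.observe();M=R.from_euler('xyz',s['ee_rot'],degrees=True).as_matrix()
    d=M.T@(np.array([x,y,z])-s['ee_pos']);t=-((yaw-s['ee_rot'][2]+180)%360-180)
    print('d',d.round(4).tolist(),'turn',round(t,2),'rows',round(max(np.linalg.norm(d)/.0417,abs(t)/7.16),1),'F',s['contact_force'].round(1).tolist(),'t',round(s['time'],1),'ee',s['ee_pos'].round(4).tolist(),s['ee_rot'].round(1).tolist(),'j7',s['joint_positions'][6].round(0))
if __name__=='__main__': to(*map(float,sys.argv[1:5]))
E
python3 to.py .522 -.1408 .30 0.8
```

```text
d [0.42, -0.3341, 0.1043] turn 23.14 rows 13.1 F [-0.0, -0.3, -0.5] t 0.1 ee [0.2738, -0.6167, 0.4038] [-179.9, 0.0, 23.9] j7 -5.0
```

```bash
python3 drive.py '[[1,0.21,-0.167,0.02,12],[1,0.42,-0.334,0.06,23.1],[1,0.42,-0.334,0.104,23.1],[1,0.42,-0.334,0.104,23.1],[1,0.42,-0.334,0.104,23.1],[1,0.42,-0.334,0.104,23.1],[1,0.42,-0.334,0.104,23.1],[1,0.42,-0.334,0.104,23.1],[1,0.42,-0.334,0.104,23.1],[1,0.42,-0.334,0.104,23.1],[1,0.42,-0.334,0.104,23.1],[1,0.42,-0.334,0.104,23.1],[1,0.42,-0.334,0.104,23.1],[1,0.42,-0.334,0.104,23.1],[1,0.42,-0.334,0.104,23.1],[1,0.42,-0.334,0.104,23.1],[1,0.42,-0.334,0.104,23.1],[1,0.42,-0.334,0.104,23.1]]' 20; python3 to.py .522 -.1408 .179 0.8; python3 snap.py wrist:w1
```

```text
time: 1.6
ee_pos: [0.5215, -0.1432, 0.3009]
ee_rot: [180.0, 0.0, 0.7]
contact_force: [0.3, -1.1, -0.1]
opening: 1.0
grasp_force: 0.0
d [0.0005, -0.0025, 0.1219] turn -0.15 rows 2.9 F [0.3, -1.1, -0.1] t 1.6 ee [0.5215, -0.1432, 0.3009] [180.0, 0.0, 0.7] j7 -83.0
```

View pics/w1.png

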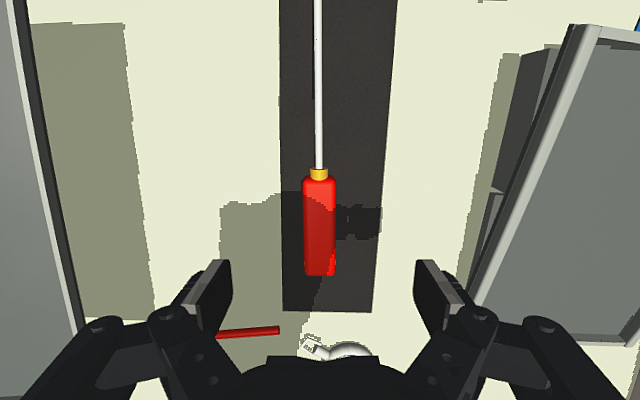

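The wrist view shows the pick handle at (303–336, 178–275), centred between the fingers, on the mat.

```bash
python3 - <<'E'
from geo import *
print(onz('w1',[(304,183),(335,183),(335,273),(305,273),(319,228)],.025).round(4).tolist(), onz('w1',[(320,0),(319,165)],.017).round(4).tolist(),onz('w1',[(280,0),(399,0),(372,311),(283,311)],.003).round(4).tolist())
np.set_printoptions(precision=3,suppress=True);print(par('w1')[2])
E
```

```text
[[0.539, -0.1292, 0.025], [0.5392, -0.1541, 0.025], [0.4576, -0.156, 0.025], [0.4573, -0.1295, 0.025], [0.5002, -0.1416, 0.025]] [[0.6719, -0.1409, 0.017], [0.5522, -0.1411, 0.017]] [[0.6757, -0.1105, 0.003], [0.6769, -0.2005, 0.003], [0.4019, -0.1955, 0.003], [0.4011, -0.1058, 0.003]]
[[ 0.011  0.955  0.298  0.598]
 [-1.     0.01   0.004 -0.143]
 [ 0.001 -0.298  0.955  0.27 ]
 [ 0.     0.     0.     1.   ]]
```

```bash
python3 drive.py '[[0.7,0.001,-0.0015,0.03,0],[0.7,0.001,-0.0015,0.06,0],[0.7,0.001,-0.0015,0.09,0],[0.7,0.001,-0.0015,0.11,0],[0.7,0.001,-0.0015,0.122,0],[0.7,0.001,-0.0015,0.122,0],[0.7,0.001,-0.0015,0.122,0],[0,0.001,-0.0015,0.122,0],[0,0.001,-0.0015,0.122,0],[0,0.001,-0.0015,0.122,0],[0,0.001,-0.0015,0.122,0],[0,0.001,-0.0015,0.122,0],[0,0.001,-0.0015,0.122,0],[0,0.001,-0.0015,0.122,0],[0,0.001,-0.0015,0.122,0]]' 20; python3 drive.py '[[0,0,0,-0.02,0],[0,0,0,-0.04,0],[0,0,0,-0.06,0],[0,0,0,-0.09,0],[0,0,0,-0.12,0],[0,0,0,-0.12,0],[0,0,0,-0.12,0]]'; python3 snap.py wrist:w2
```

```text
time: 2.9
ee_pos: [0.5239, -0.1399, 0.1802]
ee_rot: [180.0, -0.1, 0.8]
contact_force: [-0.7, -0.3, 7.1]
opening: 0.322
grasp_force: 21.6
time: 3.48
ee_pos: [0.5237, -0.1399, 0.3007]
ee_rot: [179.9, -0.2, 0.8]
contact_force: [-0.2, 0.2, -1.1]
opening: 0.323
grasp_force: 20.6
```

View pics/w2.png

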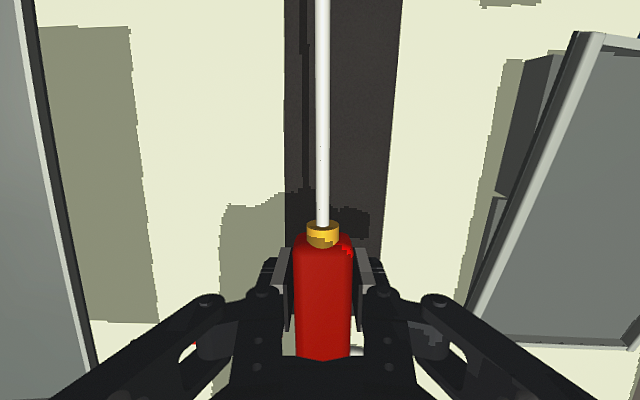

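```bash
cat > tip.py <<'E'
import sys,numpy as np
from to import to
c=np.load('chute.npz');M,o=c['M'],c['o']
th=float(sys.argv[5]) if len(sys.argv)>5 else 0.  # pick tilt (rad); args: lane x, y, z mm of tip in chute frame, yaw
L,H,G=.2096,.177,.160   # grip->tip, TCP->underside, TCP->rotation centre
x,y,z,yaw=map(float,sys.argv[1:5])
p=o+M@(np.array([x,y,z])/1000);d=np.array([np.cos(np.radians(yaw)),np.sin(np.radians(yaw)),0])
f=L*np.cos(th)+(H-G)*np.sin(th);u=L*np.sin(th)-(H-G)*np.cos(th)
to(*(p-d*f-[0,0,u-G]),yaw)
E
python3 tip.py -30 -12 100 87.5
```

```text
d [-0.0193, -0.1061, -0.1085] turn -86.66 rows 12.1 F [-0.7, 0.1, -2.2] t 3.5 ee [0.523, -0.1397, 0.2991] [180.0, -0.1, 0.8] j7 -83.0
```

```bash
python3 drive.py '[[0,0,0,-0.03,0],[0,0,0,-0.07,0],[0,0,0,-0.108,0],[0,-0.01,-0.03,-0.108,-7],[0,-0.01,-0.06,-0.108,-14],[0,-0.019,-0.106,-0.108,-21],[0,-0.019,-0.106,-0.108,-28],[0,-0.019,-0.106,-0.108,-35],[0,-0.019,-0.106,-0.108,-42],[0,-0.019,-0.106,-0.108,-49],[0,-0.019,-0.106,-0.108,-56],[0,-0.019,-0.106,-0.108,-63],[0,-0.019,-0.106,-0.108,-70],[0,-0.019,-0.106,-0.108,-77],[0,-0.019,-0.106,-0.108,-84],[0,-0.019,-0.106,-0.108,-86.7],[0,-0.019,-0.106,-0.108,-86.7],[0,-0.019,-0.106,-0.108,-86.7]]'; python3 snap.py wrist:w3 top:t3; python3 tip.py -30 -12 20 87.5
```

```text
time: 5.03
ee_pos: [0.5023, -0.0342, 0.4053]
ee_rot: [-179.8, -0.0, 87.4]
contact_force: [0.2, -0.3, -1.1]
opening: 0.323
grasp_force: 20.6
d [0.0161, -0.0003, 0.0767] turn -0.05 rows 1.9 F [-0.3, -0.2, -2.0] t 5.1 ee [0.5025, -0.0341, 0.4059] [-179.9, -0.0, 87.4] j7 -11.0
```

View pics/w3.png

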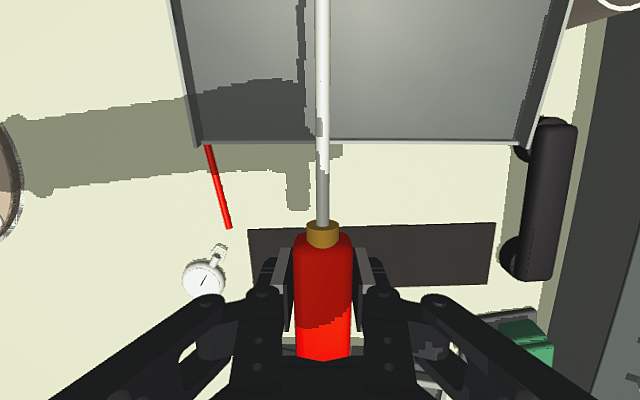

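The tray's lower end is visible at row ~145, from (195,147) to (537,150), with the shaft centred on column 322. I'll compare these against the fit's prediction.

```bash
python3 - <<'E'
from geo import *
c=np.load('chute.npz');M,o=c['M'],c['o']
P=np.array([(.135,-.193,.018),(-.135,-.193,.018),(.13,-.193,.008),(-.13,-.193,.008),(.135,-.1,.018),(-.135,-.1,.018)])
print(proj('w3',P@M.T+o).round(0).tolist())
print(((onplane('w3',[(195,147),(537,150)],o+M@[0,0,.018],M[:,2])-o)@M*1000).round(0).tolist(), ((onplane('w3',[(207,146),(520,148)],o+M@[0,0,.008],M[:,2])-o)@M*1000).round(0).tolist())
w=cv2.imread('pics/w3.png');cv2.imwrite('pics/w3c.png',cv2.resize(w[0:170,150:600],None,fx=1.7,fy=1.7))
E
```

```text
[[520.0, 141.0], [195.0, 141.0], [508.0, 137.0], [205.0, 137.0], [556.0, 14.0], [171.0, 12.0]]
[[-136.0, -198.0, 18.0], [152.0, -201.0, 18.0]] [[-130.0, -201.0, 8.0], [144.0, -203.0, 8.0]]
```

View pics/w3c.png

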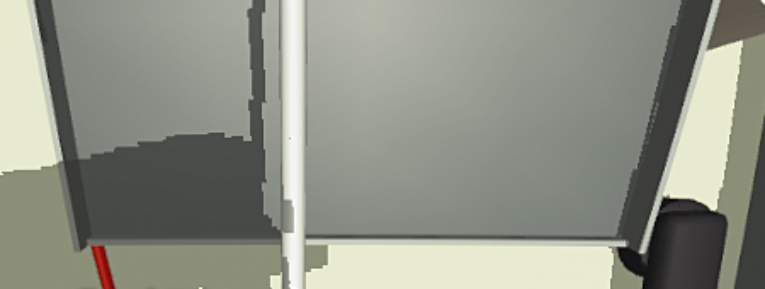

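```bash
python3 - <<'E'
from geo import *
from scipy.optimize import least_squares
A=lambda a,s,o:np.array(a)/s+o
tu=A([(752,215),(680,543),(515,172),(440,455),(148,58),(47,355)],3,[75,90])
su=A([(18,283),(97,113)],3.3,[310,140])
wu=A([(640,251),(78,249)],1.7,[150,0]); we=A([(715,0),(35,0)],1.7,[150,0])
h=A([(222,103),(402,153),(396,187),(216,137),(208,181),(391,231),(385,263),(202,215),(159,331),(347,378),(342,414),(152,366)],3,[75,90])
hx=np.repeat([.09,.03,-.09],4)+np.tile([.015,.015,-.015,-.015],3)
def model(v):
    M=R.from_euler('ZX',[v[3],.2]).as_matrix();o=v[:3];w,k,e=v[4:7]
    T=lambda P:np.array(P)@M.T+o
    end=[(k,e,.018),(-k,e,.018)]
    r=[proj('t0',T(end+[(w,0,.048),(-w,0,.048),(w,.28,.048),(-w,.28,.048)]))-tu,proj('s0',T(end))-su,(proj('w3',T(end))-wu)*.5]
    x=((onplane('w3',we,o+M@[0,0,.018],M[:,2])-o)@M)[:,0]-[k,-k]
    xh=((onplane('t0',h,o+M@[0,0,.012],M[:,2])-o)@M)[:,0]-hx
    return r,x,xh,M
def res(v):
    r,x,xh,M=model(v);return np.r_[np.concatenate(r).ravel(),x/.001*.5,xh/.003*.4,(v[4]-.115)/.003,(v[5]-.137)/.003,(v[6]+.195)/.003]
r=least_squares(res,[.54,.2,.13,-.04,.115,.137,-.195],loss='soft_l1');v=r.x;a,x,xh,M=model(v)
print(v.round(4),np.degrees(v[3]));[print(i.round(1).tolist()) for i in a];print((x*1e3).round(1),(xh*1e3).round(1))
print(((onplane('t0',h,v[:3]+M@[0,0,.012],M[:,2])-v[:3])@M*1000)[:,1].round(0))
np.savez('chute.npz',M=M,o=v[:3])
E
python3 tip.py -30 -12 20 87.5
```

```text
[ 0.5449  0.2048  0.1371 -0.0419  0.1144  0.1367 -0.1947] -2.399576125957213
[[1.6, -1.2], [0.3, -0.2], [0.8, -3.8], [-0.5, -1.3], [0.0, 0.2], [0.2, -0.0]]
[[-1.5, -0.3], [-1.4, -0.4]]
[[-0.3, -1.9], [-0.0, -1.1]]
[2.4 1.5] [ 1.9  1.4  3.6  4.6 -0.4 -1.4  3.   2.9 -0.2 -0.   2.8  3.5]
[230.  89.  86. 226. 221.  80.  78. 218. 222.  81.  78. 219.]
d [0.0151, 0.0021, 0.0746] turn -0.05 rows 1.8 F [-0.3, -0.2, -2.0] t 5.1 ee [0.5025, -0.0341, 0.4059] [-179.9, -0.0, 87.4] j7 -11.0
```

```bash
python3 drive.py '[[0,0.007,0.002,0.03,0],[0,0.007,0.002,0.055,0],[0,0.007,0.002,0.07,0],[0,0.007,0.002,0.075,0],[0,0.007,0.002,0.075,0],[0,0.007,0.002,0.075,0]]'; python3 drive.py '[[0,0,0,0.002,0],[0,0,0,0.004,0],[0,0,0,0.006,0],[0,0,0,0.008,0],[0,0,0,0.010,0],[0,0,0,0.010,0]]';python3 drive.py '[[0,0,0,0.002,0],[0,0,0,0.004,0],[0,0,0,0.006,0],[0,0,0,0.006,0],[0,0,0,0.006,0]]';python3 drive.py '[[0,0,0,0.002,0],[0,0,0,0.004,0],[0,0,0,0.006,0],[0,0,0,0.006,0],[0,0,0,0.006,0]]'; python3 -c "
from workcell import robot;s=robot.observe();print(s['ft_torque'],s['contact_force'])"
```

```text
time: 5.63
ee_pos: [0.5053, -0.0271, 0.3322]
ee_rot: [180.0, -0.0, 87.5]
contact_force: [-0.2, 0.0, -1.5]
opening: 0.32
grasp_force: 20.5
time: 6.13
ee_pos: [0.5048, -0.0272, 0.3214]
ee_rot: [-180.0, 0.0, 87.5]
contact_force: [-0.1, -0.2, -1.2]
opening: 0.32
grasp_force: 20.6
time: 6.55
ee_pos: [0.5049, -0.0272, 0.3155]
ee_rot: [-180.0, 0.0, 87.5]
contact_force: [-0.3, -0.2, -1.4]
opening: 0.321
grasp_force: 20.6
time: 6.97
ee_pos: [0.505, -0.0272, 0.3096]
ee_rot: [-180.0, -0.0, 87.5]
contact_force: [0.4, -1.5, -1.5]
opening: 0.316
grasp_force: 20.7
[ 0.08939974 -0.01300027 -0.03217619] [ 0.38373798 -1.47887519 -1.48973544]
```

```bash
cat > f.py <<'E'
from workcell import robot
s=robot.observe();print('TQ',s['ft_torque'].round(2),'F',s['contact_force'].round(1),'z',s['ee_pos'].round(4),s['time'])
E
D='[[0,0,0,0.002,0],[0,0,0,0.004,0],[0,0,0,0.006,0],[0,0,0,0.008,0],[0,0,0,0.008,0]]'
python3 drive.py '[[0,0,0,0.002,0],[0,0,0,0.004,0],[0,0,0,0.004,0]]' >/dev/null; python3 f.py
python3 drive.py '[[0,0,0,0.002,0],[0,0,0,0.004,0],[0,0,0,0.004,0]]' >/dev/null; python3 f.py
python3 drive.py '[[0,0,0,0.002,0],[0,0,0,0.004,0],[0,0,0,0.004,0]]' >/dev/null; python3 f.py; python3 snap.py top:t4
```

```text
TQ [ 0.08 -0.07 -0.07] F [ 0.2 -0.6 -0.5] z [ 0.5049 -0.0272  0.3054] 7.2167
TQ [ 0.11 -0.06 -0.05] F [-0.3 -1.7 -0.3] z [ 0.5049 -0.0272  0.3013] 7.4667
TQ [ 0.07 -0.04 -0.01] F [ 0.5 -0.4 -0.9] z [ 0.5049 -0.0271  0.2973] 7.7167
```

```bash
python3 drive.py '[[0,0,0,0.002,0],[0,0,0,0.004,0],[0,0,0,0.006,0],[0,0,0,0.008,0],[0,0,0,0.01,0],[0,0,0,0.012,0],[0,0,0,0.012,0]]' >/dev/null; python3 f.py
python3 drive.py '[[0,0,0,0.002,0],[0,0,0,0.004,0],[0,0,0,0.006,0],[0,0,0,0.008,0],[0,0,0,0.01,0],[0,0,0,0.011,0],[0,0,0,0.011,0]]' 50 >/dev/null; python3 f.py
python3 snap.py top:t5 wrist:w5; python3 - <<'E'
import cv2
a=cv2.imread('pics/w5.png');b=cv2.imread('pics/t5.png')[120:290,210:420]
cv2.imwrite('pics/v5.png',cv2.hconcat([cv2.resize(a,(480,300)),cv2.resize(b,(320,300))[:, :320]]))
E
```

```text
TQ [ 0.16 -0.04 -0.06] F [ 1.5  0.4 -1.5] z [ 0.5049 -0.0271  0.2853] 8.35
TQ [ 0.55 -0.03 -0.01] F [-0.3  1.4  0.6] z [ 0.505  -0.0271  0.2745] 8.9333
```

View pics/v5.png

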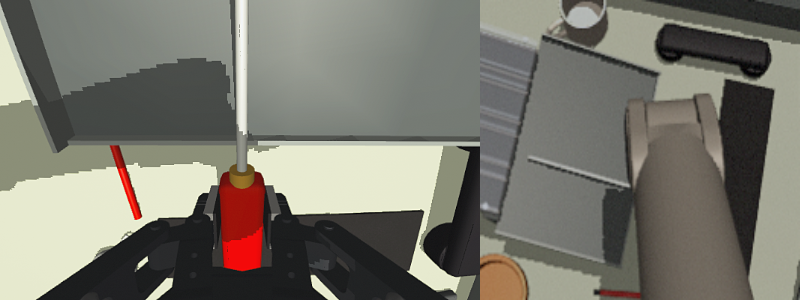

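```bash
python3 - <<'E'
from geo import *
c=np.load('chute.npz');M,o=c['M'],c['o']
print(((onplane('t5',[(242.8,209)],o+M@[0,0,.016],M[:,2])-o)@M*1000).round(0))
E
python3 tip.py -30 -20 0 87.5 .175; python3 tip.py 90 -20 20 87.5 .175
```

```text
[[-31. -28.  16.]]
d [0.0044, -0.0003, 0.0014] turn 0.04 rows 0.1 F [-0.3, 1.2, 1.3] t 9.0 ee [0.505, -0.0271, 0.2747] [-180.0, 0.0, 87.5] j7 -17.0
d [0.0006, 0.1197, -0.0182] turn 0.04 rows 2.9 F [-0.3, 1.2, 1.3] t 9.0 ee [0.505, -0.0271, 0.2747] [-180.0, 0.0, 87.5] j7 -17.0
```

```bash
python3 drive.py '[[0,0,0,-0.01,0],[0,0,0,-0.018,0],[0,0,0.035,-0.02,0],[0,0,0.07,-0.02,0],[0,0,0.1,-0.02,0],[0,0,0.12,-0.02,0],[0,0,0.121,-0.02,0],[0,0,0.121,-0.02,0]]'; python3 tip.py 92 -25 18 87.6 .175;python3 tip.py 92 108 18 87.6 .175; python3 tip.py 92 108 6 87.6 .175
```

```text
time: 9.7
ee_pos: [0.6265, -0.0325, 0.2951]
ee_rot: [180.0, -0.0, 87.5]
contact_force: [-0.7, -0.5, -1.4]
opening: 0.312
grasp_force: 55.5
d [-0.0038, 0.0005, 0.0051] turn -0.07 rows 0.2 F [-0.7, -0.5, -1.4] t 9.7 ee [0.6265, -0.0325, 0.2951] [180.0, -0.0, 87.5] j7 -15.0
d [0.1265, 0.0004, -0.0213] turn -0.07 rows 3.1 F [-0.7, -0.5, -1.4] t 9.7 ee [0.6265, -0.0325, 0.2951] [180.0, -0.0, 87.5] j7 -15.0
d [0.1289, 0.0004, -0.0095] turn -0.07 rows 3.1 F [-0.7, -0.5, -1.4] t 9.7 ee [0.6265, -0.0325, 0.2951] [180.0, -0.0, 87.5] j7 -15.0
```

```bash
python3 drive.py '[[0,0,0,0.005,0],[0,0.02,0,0.001,0],[0,0.04,0,-0.003,0],[0,0.06,0,-0.0077,0],[0,0.06,0,-0.0077,0]]'; python3 f.py; python3 drive.py '[[0,0.015,0,-0.003,0],[0,0.03,0,-0.006,0],[0,0.045,0,-0.009,0],[0,0.06,0,-0.0125,0],[0,0.067,0,-0.0137,0],[0,0.067,0,-0.0137,0]]'; python3 f.py;  python3 tip.py 92 108 6 87.6 .175; python3 snap.py top:t6
```

```text
time: 10.12
ee_pos: [0.6273, 0.033, 0.3035]
ee_rot: [180.0, -0.2, 87.9]
contact_force: [0.7, 1.0, -2.0]
opening: 0.315
grasp_force: 55.5
TQ [ 0.13 -0.02 -0.03] F [ 0.7  1.  -2. ] z [0.6273 0.033  0.3035] 10.1167
time: 10.62
ee_pos: [0.6312, 0.0979, 0.3168]
ee_rot: [179.9, -0.1, 87.8]
contact_force: [-0.6, 1.3, -2.0]
opening: 0.315
grasp_force: 55.5
TQ [0.02 0.05 0.03] F [-0.6  1.3 -2. ] z [0.6312 0.0979 0.3168] 10.6167
d [-0.0016, 0.0012, 0.0121] turn 0.16 rows 0.3 F [-0.6, 1.3, -2.0] t 10.6 ee [0.6312, 0.0979, 0.3168] [179.9, -0.1, 87.8] j7 -26.0
```

```bash
python3 - <<'E'
import cv2
t=cv2.imread('pics/t6.png')
cv2.imwrite('pics/v6.png',cv2.resize(t[100:200,130:270],None,fx=5,fy=5,interpolation=cv2.INTER_CUBIC))
from geo import *
c=np.load('chute.npz');M,o=c['M'],c['o']
print(((proj('t6',np.array([(.092,.108,.03),(.092,.088,.012),(.092,.092,.012)])@M.T+o)-[130,100])*5).round(0).tolist())
E
```

```text
[[343.0, 211.0], [388.0, 234.0], [380.0, 232.0]]
```

View pics/v6.png

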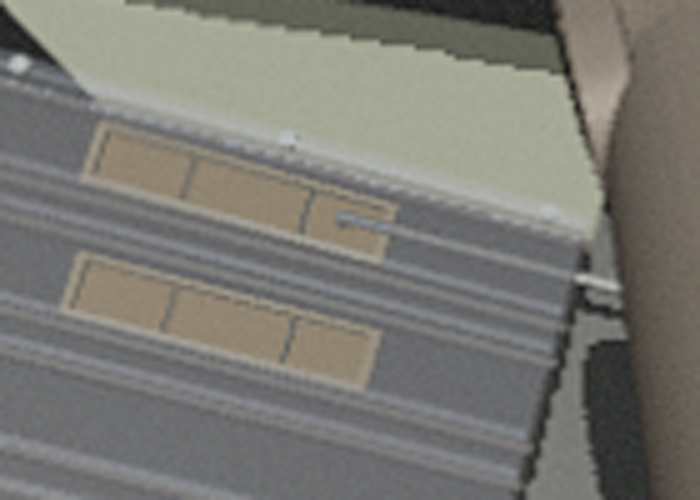

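The top view shows the hook tip at (340,218), inside the first holder just behind its near lip, with no contact. I'll lower and pull.

```bash
python3 drive.py '[[0,0,0,0.003,0],[0,0,0,0.006,0],[0,0,0,0.009,0],[0,0,0,0.011,0],[0,0,0,0.011,0]]' 30 >/dev/null; python3 f.py; python3 drive.py '[[0,-0.006,0,0.0012,0],[0,-0.012,0,0.0024,0],[0,-0.018,0,0.0036,0],[0,-0.024,0,0.0049,0],[0,-0.032,0,0.0065,0],[0,-0.04,0,0.0081,0],[0,-0.048,0,0.0097,0],[0,-0.056,0,0.0113,0],[0,-0.06,0,0.0122,0],[0,-0.06,0,0.0122,0]]'; python3 f.py; python3 tip.py 92 48 6 87.6 .175; python3 snap.py top:t7
```

```text
TQ [0.09 0.05 0.04] F [ 0.  -2.3  0.5] z [0.6314 0.0936 0.3046] 11.0833
time: 11.92
ee_pos: [0.6287, 0.0326, 0.2926]
ee_rot: [-180.0, 0.1, 87.4]
contact_force: [0.3, -0.5, 1.4]
opening: 0.313
grasp_force: 55.8
TQ [ 0.06 -0.01 -0.  ] F [ 0.3 -0.5  1.4] z [0.6287 0.0326 0.2926] 11.9167
d [0.005, 0.001, -0.0002] turn -0.19 rows 0.1 F [0.3, -0.5, 1.4] t 11.9 ee [0.6287, 0.0326, 0.2926] [-180.0, 0.1, 87.4] j7 -21.0
```

```bash
cat > hold.py <<'E'
import sys
from geo import *
def holders(tag,verbose=True):
    c=np.load('chute.npz');M,o=c['M'],c['o']
    t=cv2.imread(f'pics/{tag}.png').astype(int);b,g,r=t[...,0],t[...,1],t[...,2]
    m=((r-b>22)&(r-b<75)&(r-g>5)&(r-g<38)&(r>100)).astype(np.uint8)*255;m=cv2.morphologyEx(m,cv2.MORPH_CLOSE,np.ones((5,5)))
    out=[]
    for k in cv2.findContours(m,cv2.RETR_EXTERNAL,cv2.CHAIN_APPROX_NONE)[0]:
        if cv2.contourArea(k)<250: continue
        p=((onplane(tag,k[:,0].astype(float),o+M@[0,0,.008],M[:,2])-o)@M*1000)[:,:2]
        if abs(p.mean(0)[0])>145 or not -210<p.mean(0)[1]<300: continue
        rc=cv2.minAreaRect(p.astype(np.float32));bx=cv2.boxPoints(rc)
        e=max([(bx[1]-bx[0]),(bx[2]-bx[1])],key=np.linalg.norm);a=(np.degrees(np.arctan2(e[1],e[0])))%180
        print('centre',np.round(rc[0],0),'size',np.round(sorted(rc[1]),0),'dir',round(a,1),'ymin',p[:,1].min().round(0),'ymax',p[:,1].max().round(0))
if __name__=='__main__': holders(sys.argv[1])
E
python3 hold.py t0;echo;python3 hold.py t7
```

```text
centre [-87. 152.] size [ 27. 138.] dir 89.3 ymin 83.0 ymax 221.0
centre [ 34. 152.] size [ 27. 137.] dir 90.0 ymin 83.0 ymax 220.0
centre [ 95. 160.] size [ 26. 139.] dir 89.9 ymin 90.0 ymax 230.0

centre [-87. 153.] size [ 27. 139.] dir 89.5 ymin 83.0 ymax 222.0
centre [ 34. 151.] size [ 27. 139.] dir 90.1 ymin 81.0 ymax 220.0
centre [ 95. 104.] size [ 26. 138.] dir 89.9 ymin 35.0 ymax 173.0
```

```bash
python3 drive.py '[[0,-0.006,0,-0.001,0],[0,-0.018,0,0.0016,0],[0,-0.03,0,0.0041,0],[0,-0.042,0,0.0065,0],[0,-0.054,0,0.0089,0],[0,-0.066,0,0.0113,0],[0,-0.078,0,0.0138,0],[0,-0.09,0,0.0162,0],[0,-0.095,0,0.0172,0],[0,-0.095,0,0.0172,0]]'; python3 f.py; python3 drive.py '[[0,-0.006,0,0.0012,0],[0,-0.018,0,0.0036,0],[0,-0.03,0,0.0061,0],[0,-0.042,0,0.0085,0],[0,-0.054,0,0.0109,0],[0,-0.066,0,0.0133,0],[0,-0.078,0,0.0158,0],[0,-0.09,0,0.0182,0],[0,-0.095,0,0.0192,0],[0,-0.095,0,0.0192,0]]'; python3 f.py;python3 tip.py 92 -145 6 87.6 .175; python3 snap.py top:t8; python3 hold.py t8
```

```text
time: 12.8
ee_pos: [0.6244, -0.0627, 0.2752]
ee_rot: [-180.0, 0.1, 87.4]
contact_force: [-0.3, -0.8, -1.0]
opening: 0.315
grasp_force: 55.6
TQ [-0.02 -0.05  0.02] F [-0.3 -0.8 -1. ] z [ 0.6244 -0.0627  0.2752] 12.8
time: 13.63
ee_pos: [0.6202, -0.1576, 0.256]
ee_rot: [-180.0, 0.1, 87.4]
contact_force: [-0.6, 0.7, -0.3]
opening: 0.312
grasp_force: 55.6
TQ [ 0.01 -0.01 -0.07] F [-0.6  0.7 -0.3] z [ 0.6202 -0.1576  0.256 ] 13.6333
d [0.0063, 0.0015, 0.0016] turn -0.23 rows 0.2 F [-0.6, 0.7, -0.3] t 13.6 ee [0.6202, -0.1576, 0.256] [-180.0, 0.1, 87.4] j7 -4.0
centre [-87. 152.] size [ 27. 139.] dir 89.6 ymin 83.0 ymax 222.0
centre [ 34. 150.] size [ 27. 139.] dir 90.0 ymin 81.0 ymax 220.0
```

```bash
python3 drive.py '[[0,0,0,-0.006,0],[0,0,0,-0.012,0],[0,0,0,-0.02,0],[0,0,0,-0.02,0]]'; python3 tip.py 33 -25 18 87.6 .175; python3 tip.py 33 40 18 87.6 .175;python3 tip.py 33 102 18 87.6 .175
```

```text
time: 14.02
ee_pos: [0.6215, -0.1545, 0.279]
ee_rot: [179.8, 0.0, 87.6]
contact_force: [0.7, -0.9, 0.0]
opening: 0.316
grasp_force: 55.5
d [0.1183, -0.0586, -0.0112] turn -0.0 rows 3.2 F [0.7, -0.9, 0.0] t 14.0 ee [0.6215, -0.1545, 0.279] [179.8, 0.0, 87.6] j7 -4.0
d [0.182, -0.0586, -0.0242] turn -0.0 rows 4.6 F [0.7, -0.9, 0.0] t 14.0 ee [0.6215, -0.1545, 0.279] [179.8, 0.0, 87.6] j7 -4.0
d [0.2428, -0.0585, -0.0365] turn -0.0 rows 6.1 F [0.7, -0.9, 0.0] t 14.0 ee [0.6215, -0.1545, 0.279] [179.8, 0.0, 87.6] j7 -4.0
```

```bash
python3 drive.py '[[0,0.02,-0.01,-0.012,0],[0,0.05,-0.03,-0.015,0],[0,0.08,-0.05,-0.015,0],[0,0.11,-0.0586,-0.014,0],[0,0.118,-0.0586,-0.013,0],[0,0.118,-0.0586,-0.013,0]]'>/dev/null; python3 f.py;  python3 drive.py '[[0,0.02,0,-0.004,0],[0,0.04,0,-0.008,0],[0,0.06,0,-0.012,0],[0,0.08,0,-0.016,0],[0,0.1,0,-0.0198,0],[0,0.12,0,-0.0238,0],[0,0.125,0,-0.0248,0],[0,0.125,0,-0.0248,0]]'; python3 f.py; python3 tip.py 33 102 7 87.6 .175; python3 snap.py top:t9; python3 hold.py t9; python3 - <<'E'
import cv2
t=cv2.imread('pics/t9.png')
cv2.imwrite('pics/v9.png',cv2.resize(t[120:290,130:340],None,fx=3.5,fy=3.5,interpolation=cv2.INTER_CUBIC))
E
```

```text
TQ [-0.02  0.    0.02] F [ 0.8 -0.5 -1. ] z [ 0.5669 -0.0309  0.2902] 14.5167
time: 15.18
ee_pos: [0.5732, 0.0908, 0.3148]
ee_rot: [179.9, -0.0, 87.6]
contact_force: [-0.3, 0.7, -1.7]
opening: 0.316
grasp_force: 55.5
TQ [-0.02 -0.03  0.03] F [-0.3  0.7 -1.7] z [0.5732 0.0908 0.3148] 15.1833
d [0.0019, -0.0001, 0.0104] turn 0.03 rows 0.3 F [-0.3, 0.7, -1.7] t 15.2 ee [0.5732, 0.0908, 0.3148] [179.9, -0.0, 87.6] j7 -28.0
centre [-87. 152.] size [ 28. 140.] dir 89.5 ymin 83.0 ymax 222.0
centre [ 34. 151.] size [ 27. 138.] dir 89.7 ymin 82.0 ymax 220.0
```

View pics/v9.png

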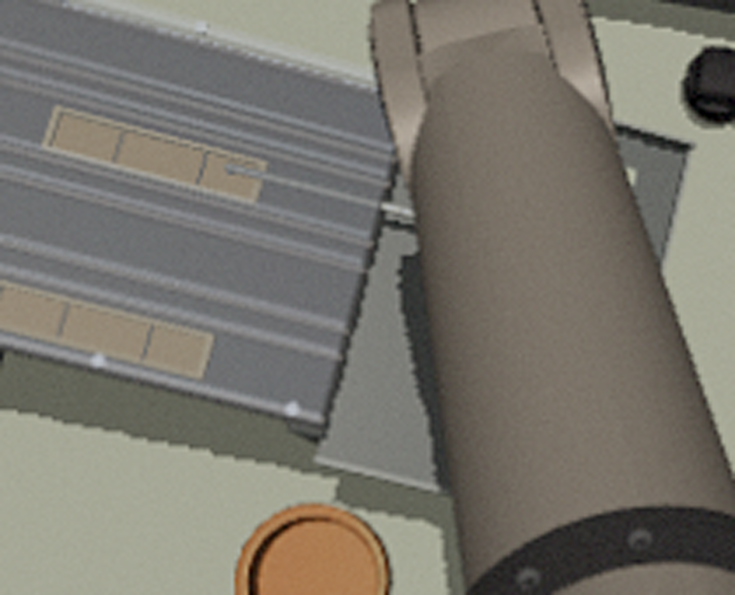

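The hook is inside the second holder (tip at (230,170)). Lowering and pulling.

```bash
python3 drive.py '[[0,0,0,0.003,0],[0,0,0,0.006,0],[0,0,0,0.0095,0],[0,0,0,0.0095,0]]' >/dev/null; python3 f.py; python3 drive.py '[[0,-0.005,0,0.001,0],[0,-0.01,0,0.002,0],[0,-0.015,0,0.003,0],[0,-0.02,0,0.0041,0],[0,-0.028,0,0.0057,0],[0,-0.036,0,0.0073,0],[0,-0.044,0,0.0089,0],[0,-0.052,0,0.0105,0],[0,-0.06,0,0.0122,0],[0,-0.06,0,0.0122,0]]'>/dev/null; python3 f.py; python3 snap.py top:t10; python3 hold.py t10; python3 tip.py 33 -152 8 87.6 .175
```

```text
TQ [ 0.05 -0.01 -0.07] F [-0.9 -2.1 -0.6] z [0.5724 0.0887 0.3038] 15.5667
TQ [ 0.01 -0.01 -0.02] F [-0.7 -0.3 -1.7] z [0.5697 0.0274 0.2921] 16.4
centre [-88. 152.] size [ 28. 139.] dir 89.5 ymin 83.0 ymax 221.0
centre [34. 97.] size [ 27. 137.] dir 89.7 ymin 28.0 ymax 165.0
d [-0.1848, 0.0013, 0.0375] turn -0.19 rows 4.5 F [0.7, -0.2, -1.6] t 16.4 ee [0.5698, 0.0285, 0.2923] [-180.0, 0.1, 87.4] j7 -22.0
```

```bash
python3 drive.py '[[0,-0.006,0,0.0012,0],[0,-0.018,0,0.0036,0],[0,-0.03,0,0.0061,0],[0,-0.042,0,0.0085,0],[0,-0.054,0,0.0109,0],[0,-0.066,0,0.0133,0],[0,-0.078,0,0.0158,0],[0,-0.09,0,0.0182,0],[0,-0.09,0,0.0182,0]]'>/dev/null; python3 f.py; python3 drive.py '[[0,-0.006,0,0.0012,0],[0,-0.018,0,0.0036,0],[0,-0.03,0,0.0061,0],[0,-0.042,0,0.0085,0],[0,-0.054,0,0.0109,0],[0,-0.066,0,0.0133,0],[0,-0.078,0,0.0158,0],[0,-0.09,0,0.0182,0],[0,-0.095,0,0.0192,0],[0,-0.095,0,0.0192,0]]' >/dev/null; python3 f.py; python3 drive.py '[[0,0,0,-0.006,0],[0,0,0,-0.012,0],[0,0,0,-0.02,0],[0,0,0,-0.02,0]]'; python3 tip.py -87 -25 19 87.6 .175; python3 tip.py -87 102 19 87.6 .175
```

```text
TQ [ 0.   -0.04  0.03] F [-0.1 -1.4 -0.6] z [ 0.5655 -0.0636  0.2736] 17.2
TQ [-0.02 -0.01  0.01] F [-0.1 -1.  -0.7] z [ 0.5615 -0.157   0.2548] 18.0333
time: 18.37
ee_pos: [0.5628, -0.154, 0.2775]
ee_rot: [179.8, 0.0, 87.6]
contact_force: [0.7, 0.7, -1.6]
opening: 0.313
grasp_force: 55.5
d [0.12, -0.1199, -0.0139] turn 0.01 rows 4.1 F [0.7, 0.7, -1.6] t 18.4 ee [0.5628, -0.154, 0.2775] [179.8, 0.0, 87.6] j7 -3.0
d [0.2445, -0.1198, -0.0392] turn 0.01 rows 6.6 F [0.7, 0.7, -1.6] t 18.4 ee [0.5628, -0.154, 0.2775] [179.8, 0.0, 87.6] j7 -3.0
```

```bash
python3 drive.py '[[0,0.01,-0.02,-0.012,0],[0,0.03,-0.05,-0.015,0],[0,0.06,-0.08,-0.015,0],[0,0.09,-0.11,-0.015,0],[0,0.115,-0.12,-0.015,0],[0,0.12,-0.12,-0.014,0],[0,0.12,-0.12,-0.014,0],[0,0.12,-0.12,-0.014,0]]'; python3 tip.py -87 -25 19 87.6 .175; python3 tip.py -87 102 19 87.6 .175
```

```text
time: 19.03
ee_pos: [0.4478, -0.0296, 0.2897]
ee_rot: [179.9, 0.0, 87.6]
contact_force: [0.8, -1.1, -1.7]
opening: 0.309
grasp_force: 55.5
d [0.0006, 0.0001, -0.0012] turn 0.01 rows 0.0 F [0.8, -1.1, -1.7] t 19.0 ee [0.4478, -0.0296, 0.2897] [179.9, 0.0, 87.6] j7 -16.0
d [0.125, 0.0002, -0.0265] turn 0.01 rows 3.1 F [0.8, -1.1, -1.7] t 19.0 ee [0.4478, -0.0296, 0.2897] [179.9, 0.0, 87.6] j7 -16.0
```

```bash
python3 drive.py '[[0,0.02,0,-0.005,0],[0,0.04,0,-0.009,0],[0,0.06,0,-0.013,0],[0,0.08,0,-0.017,0],[0,0.1,0,-0.021,0],[0,0.12,0,-0.0255,0],[0,0.125,0,-0.0265,0],[0,0.125,0,-0.0265,0]]'; python3 f.py; python3 tip.py -87 102 8 87.6 .175; python3 snap.py top:t11; python3 hold.py t11; python3 - <<'E'
import cv2
t=cv2.imread('pics/t11.png')[185:245,115:195].astype(int)
# grey/bright shaft pixels within buff area: low r-b
import numpy as np
b,g,r=t[...,0],t[...,1],t[...,2]
for y in range(12,45): print(''.join('#' if (r-b)[y,x]>30 else ('o' if r[y,x]>120 else '.') for x in range(0,80)))
E
```

```text
time: 19.7
ee_pos: [0.4536, 0.0958, 0.3161]
ee_rot: [179.9, -0.1, 87.6]
contact_force: [-0.4, 0.2, -0.3]
opening: 0.31
grasp_force: 55.5
TQ [-0.   -0.03  0.03] F [-0.4  0.2 -0.3] z [0.4536 0.0958 0.3161] 19.7
d [0.0017, -0.0004, 0.0107] turn 0.0 rows 0.3 F [-0.4, 0.2, -0.3] t 19.7 ee [0.4536, 0.0958, 0.3161] [179.9, -0.1, 87.6] j7 -31.0
centre [-87. 152.] size [ 27. 138.] dir 89.6 ymin 83.0 ymax 221.0
.............ooooooooooo....................o.ooooooooooo.......................
................oo.ooooooooo.....................o.oooooooooo...................
....................oooooooooooo.....................oooooooooooo...............
.............ooooo........oooooooooo.....................oooooooooooo...........
.............ooooooooo......oooooooooooo....................oooooooooooo........
.............oo.oooooooooo........ooooooooooo....................o.ooooooooo....
............oooo###ooooooooooo......o.ooooooooooo....................ooooooooooo
............oo.ooooo###ooooooooooo......o.ooooooooo......................ooooooo
............oo.o#ooo#o#o##oooooooooooo.......oo
[... 1277 characters left out ...]
..ooooooooo..ooooooooooooo#o.#o#oooo#ooo###oooo.oooo
..................................oooooooooooo.ooooooooooo###oooo#o#ooo#ooo.....
......................................oooooooooo...ooooooooooooo##oooooooo......
.........................................ooooooooooo....oooooooooooo#ooooo......
..............................................oooooooooo...ooooooooooooooo......
..................................................oooooooooo...oooooooooo.......
......................................................oooooooooo....ooooo.......
.........................................................oooooooooo....o........
..............................................................oooooooooo........
```

```bash
python3 drive.py '[[0,0,0,0.003,0],[0,0,0,0.006,0],[0,0,0,0.010,0],[0,0,0,0.010,0]]' >/dev/null; python3 f.py; python3 drive.py '[[0,-0.005,0,0.001,0],[0,-0.01,0,0.002,0],[0,-0.015,0,0.003,0],[0,-0.02,0,0.0041,0],[0,-0.028,0,0.0057,0],[0,-0.036,0,0.0073,0],[0,-0.044,0,0.0089,0],[0,-0.052,0,0.0105,0],[0,-0.06,0,0.0122,0],[0,-0.06,0,0.0122,0]]'>/dev/null; python3 f.py; python3 snap.py top:t12; python3 hold.py t12; python3 tip.py -87 -152 8 87.6 .175
```

```text
TQ [ 0.04  0.   -0.07] F [-0.5 -0.1 -0.9] z [0.4524 0.0942 0.3047] 20.0833
TQ [ 0.02 -0.02  0.01] F [-0.2 -0.9 -1.6] z [0.4497 0.0332 0.293 ] 20.9167
centre [-87.  97.] size [ 27. 138.] dir 89.8 ymin 28.0 ymax 166.0
d [-0.1854, 0.0014, 0.0384] turn -0.18 rows 4.5 F [-0.3, -0.0, -1.1] t 21.0 ee [0.4499, 0.0341, 0.2933] [-180.0, 0.0, 87.4] j7 -25.0
```

```bash
python3 drive.py '[[0,-0.006,0,0.0012,0],[0,-0.018,0,0.0036,0],[0,-0.03,0,0.0061,0],[0,-0.042,0,0.0085,0],[0,-0.054,0,0.0109,0],[0,-0.066,0,0.0133,0],[0,-0.078,0,0.0158,0],[0,-0.09,0,0.0182,0],[0,-0.09,0,0.0182,0]]'>/dev/null; python3 f.py; python3 drive.py '[[0,-0.006,0,0.0012,0],[0,-0.018,0,0.0036,0],[0,-0.03,0,0.0061,0],[0,-0.042,0,0.0085,0],[0,-0.054,0,0.0109,0],[0,-0.066,0,0.0133,0],[0,-0.078,0,0.0158,0],[0,-0.09,0,0.0182,0],[0,-0.095,0,0.0192,0],[0,-0.095,0,0.0192,0]]' >/dev/null; python3 f.py; python3 drive.py '[[0,0,0,-0.006,0],[0,0,0,-0.012,0],[0,0,0,-0.03,0],[0,0,0,-0.07,0],[0,0,0,-0.11,0],[0,0,0,-0.15,0],[0,0,0,-0.15,0],[0,0,0,-0.15,0]]'; python3 to.py .52 -.1414 .40 0.8;python3 -c "
from geo import *
print(onz('t0',[(325,148),(362,135),(400,150),(362,160),(380,161)],.04).round(3).tolist())"
```

```text
TQ [ 0.02  0.04 -0.01] F [ 0.4  1.2 -0.6] z [ 0.4458 -0.0567  0.2749] 21.7167
TQ [ 0.02  0.01 -0.01] F [-0.8 -0.7 -1.6] z [ 0.4419 -0.1507  0.2559] 22.55
time: 23.22
ee_pos: [0.4428, -0.1488, 0.4092]
ee_rot: [179.6, 0.1, 87.6]
contact_force: [-0.6, -0.2, -1.9]
opening: 0.317
grasp_force: 55.6
d [0.0106, 0.0768, 0.0097] turn 86.8 rows 12.1 F [-0.6, -0.2, -1.9] t 23.2 ee [0.4428, -0.1488, 0.4092] [179.6, 0.1, 87.6] j7 5.0
[[0.731, 0.018, 0.04], [0.785, -0.073, 0.04], [0.761, -0.179, 0.04], [0.716, -0.083, 0.04], [0.721, -0.131, 0.04]]
```

```bash
python3 to.py .4924 -.150 .30 -0.8; python3 drive.py '[[0,0,0.01,0,7],[0,0,0.02,0,14],[0,0,0.03,0,21],[0,0,0.05,0,28],[0,0,0.05,0,35],[0,0,0.05,0,42],[0,0,0.05,0,49],[0,0,0.05,0,56],[0,0,0.05,0,63],[0,0,0.05,0,70],[0,0,0.05,0,77],[0,0,0.05,0,84],[0,0,0.05,0,88.4],[0,0,0.05,0.06,88.4],[0,0,0.05,0.1,88.4],[0,0,0.05,0.11,88.4],[0,0,0.05,0.11,88.4]]'; python3 to.py .4924 -.150 .20 -0.8; python3 snap.py top:t13; python3 hold.py t13
```

```text
d [0.0011, 0.0489, 0.1095] turn 88.4 rows 12.3 F [-0.6, -0.2, -1.9] t 23.2 ee [0.4428, -0.1488, 0.4092] [179.6, 0.1, 87.6] j7 5.0
time: 24.63
ee_pos: [0.4888, -0.1504, 0.2898]
ee_rot: [-179.8, 0.7, -0.8]
contact_force: [-0.9, 0.1, -1.7]
opening: 0.315
grasp_force: 55.4
d [0.0047, -0.0002, 0.0898] turn 0.02 rows 2.2 F [-0.9, 0.1, -1.7] t 24.6 ee [0.4888, -0.1504, 0.2898] [-179.8, 0.7, -0.8] j7 -85.0
```

```bash
python3 drive.py '[[0,0.001,0,0.03,0],[0,0.001,0,0.06,0],[0,0.001,0,0.08,0],[0,0.001,0,0.09,0],[0,0.001,0,0.09,0],[0,0.001,0,0.09,0]]' 20 >/dev/null; python3 f.py; python3 drive.py '[[0,0,0,0.002,0],[0,0,0,0.004,0],[0,0,0,0.006,0],[0,0,0,0.008,0],[0,0,0,0.008,0]]'>/dev/null; python3 f.py; python3 drive.py '[[0,0,0,0.002,0],[0,0,0,0.004,0],[0,0,0,0.006,0],[0,0,0,0.006,0],[0,0,0,0.006,0]]'; python3 f.py
```

```text
TQ [-0.02 -0.01  0.03] F [ 1.1 -0.  -0.7] z [ 0.4938 -0.1517  0.2073] 25.1833
TQ [-0.03 -0.01  0.03] F [ 0.2  0.2 -1.5] z [ 0.493  -0.1517  0.1981] 25.6
time: 26.02
ee_pos: [0.493, -0.1517, 0.192]
ee_rot: [-180.0, 0.0, -0.9]
contact_force: [0.2, -0.3, -1.5]
opening: 0.316
grasp_force: 55.6
TQ [ 0.03  0.05 -0.01] F [ 0.2 -0.3 -1.5] z [ 0.493  -0.1517  0.192 ] 26.0167
```

```bash
for i in 1 2; do python3 drive.py '[[0,0,0,0.001,0],[0,0,0,0.002,0],[0,0,0,0.003,0],[0,0,0,0.004,0],[0,0,0,0.005,0],[0,0,0,0.005,0]]' 20 >/dev/null; python3 f.py; done; python3 snap.py wrist:w14; python3 - <<'E'
import cv2
a=cv2.imread('pics/w14.png');b=cv2.imread('pics/t13.png')[110:290,80:340]
cv2.imwrite('pics/v14.png',cv2.hconcat([cv2.resize(a,(400,250)),cv2.resize(b,(361,250))]))
E
```

```text
TQ [ 0.12  0.31 -0.04] F [0.8 0.7 7.3] z [ 0.4941 -0.1517  0.1879] 26.5167
TQ [ 0.09 -0.28 -0.07] F [3.2 0.9 5. ] z [ 0.4949 -0.1517  0.1832] 27.0167
```

View pics/v14.png

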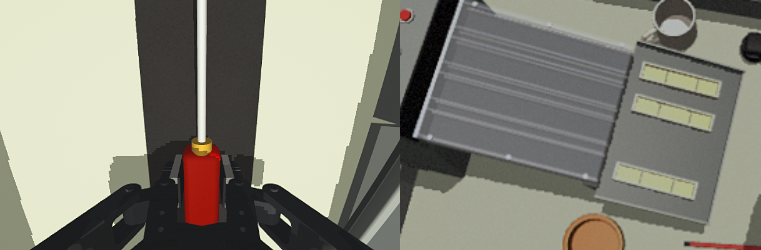

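The tray holds all three holders, neatly aligned, and the pick lies centred on the mat. I'll finish laying it down.

```bash
python3 drive.py '[[0,0,0,0.001,0],[0,0,0,0.002,0],[0,0,0,0.002,0]]' >/dev/null; python3 f.py; python3 drive.py '[[0.36,0,0,0,0],[0.4,0,0,0,0],[0.5,0,0,0,0],[0.65,0,0,0,0],[0.65,0,0,0,0],[0.65,0,0,0,0],[0.65,0,0,-0.02,0],[0.65,0,0,-0.06,0],[0.65,0,0,-0.1,0],[0.65,0,0,-0.14,0],[0.65,0,0,-0.18,0],[0.65,0,0,-0.22,0],[0.65,0,0,-0.22,0]]'; python3 snap.py wrist:w15 top:t15; cat > hold2.py <<'E'
import sys
from geo import *
c=np.load('chute.npz');M,o=c['M'],c['o']
def find(tag,M=M,o=o,lim=(145,-210,10)):
    t=cv2.imread(f'pics/{tag}.png').astype(int);b,g,r=t[...,0],t[...,1],t[...,2]
    m=((r-b>22)&(abs(r-g)<30)&(r>130)).astype(np.uint8)*255
    m=cv2.morphologyEx(m,cv2.MORPH_CLOSE,np.ones((3,3)))
    res=[]
    for k in cv2.findContours(m,cv2.RETR_EXTERNAL,cv2.CHAIN_APPROX_NONE)[0]:
        if not 250<cv2.contourArea(k)<60000: continue
        p=((onplane(tag,k[:,0].astype(float),o+M@[0,0,.011],M[:,2])-o)@M*1000)[:,:2]
        rc=cv2.minAreaRect(p.astype(np.float32));s=sorted(rc[1])
        if not(20<s[0]<40 and 120<s[1]<155): continue
        bx=cv2.boxPoints(rc);e=max([(bx[1]-bx[0]),(bx[2]-bx[1])],key=np.linalg.norm);a=np.degrees(np.arctan2(e[1],e[0]))%180
        w=o+M@np.array([rc[0][0]/1e3,rc[0][1]/1e3,0]);we=M@np.array([e[0],e[1],0]);
        print('centre',np.round(rc[0],0),'size',np.round(s,0),'dir',round(a,1),'world',w.round(4),'wdir',round(np.degrees(np.arctan2(we[1],we[0]))%180,1))
if __name__=='__main__':find(sys.argv[1])
E
python3 hold2.py t15;python3 to.py .55 .13 .40 87.6; python3 - <<'E'
from geo import *
t=cv2.imread('pics/t15.png').astype(int);mk=((t[...,2]>120)&(t[...,1]<90)&(t[...,0]<90));mk[:,:345]=0;mk[:,400:]=0;mk[:200]=0;mk[283:]=0
c=np.argwhere(mk)[:,::-1].astype(np.float32);print(cv2.minAreaRect(c),len(c))
if len(c): print(onz('t15',[cv2.minAreaRect(c)[0]],.025))
w=cv2.imread('pics/w15.png').astype(int);mk=((w[...,2]>120)&(w[...,1]<70)&(w[...,0]<70));c=np.argwhere(mk)[:,::-1].astype(np.float32);r=cv2.minAreaRect(c);print(r,onz('w15',cv2.boxPoints(r),.025).round(3).tolist())
E
```

```text
TQ [ 0.06 -0.34 -0.03] F [4.  0.5 4.9] z [ 0.495  -0.1516  0.1813] 27.3167
time: 28.4
ee_pos: [0.495, -0.1521, 0.4081]
ee_rot: [179.8, -0.7, -0.9]
contact_force: [1.4, -0.1, -0.3]
opening: 0.648
grasp_force: 0.0
centre [-88. -92.] size [ 24. 131.] dir 89.6 world [0.4533 0.1182 0.1187] wdir 87.2
centre [ 32. -93.] size [ 24. 131.] dir 89.6 world [0.5734 0.1119 0.1185] wdir 87.1
centre [ 91. -92.] size [ 22. 132.] dir 91.4 world [0.6316 0.1111 0.1188] wdir 89.0
d [0.0524, -0.2826, 0.0018] turn -88.48 rows 12.4 F [0.0, 0.4, -1.0] t 28.5 ee [0.4933, -0.1518, 0.4019] [179.9, -0.2, -0.9] j7 -83.0
((372.729736328125, 257.6216125488281), (9.86393928527832, 34.52378463745117), 9.462322235107422) 183
[[ 0.46884946 -0.15183923  0.025     ]]
((330.7718505859375, 247.72396850585938), (169.75567626953125, 590.70703125), 89.4615249633789) [[0.519, 0.185, 0.025], [0.515, -0.513, 0.025], [0.272, -0.585, 0.025], [0.279, 0.256, 0.025]]
```

```bash
python3 drive.py '[[0.5,0.02,-0.03,-0.05,-7],[0.5,0.04,-0.07,-0.05,-14],[0.5,0.057,-0.11,-0.05,-21],[0.5,0.057,-0.15,-0.05,-28],[0.5,0.057,-0.19,-0.05,-35],[0.5,0.057,-0.202,-0.05,-42],[0.5,0.057,-0.202,-0.05,-49],[0.5,0.057,-0.202,-0.05,-56],[0.5,0.057,-0.202,-0.05,-63],[0.5,0.057,-0.202,-0.05,-70],[0.5,0.057,-0.202,-0.05,-77],[0.5,0.057,-0.202,-0.05,-84],[0.5,0.057,-0.202,-0.05,-88.5],[0.5,0.057,-0.202,-0.05,-88.5],[0.5,0.057,-0.202,-0.05,-88.5],[0.5,0.057,-0.202,-0.05,-88.5]]' ; python3 snap.py wrist:w16; python3 hold2.py w16
```

```text
time: 29.83
ee_pos: [0.5529, 0.0493, 0.449]
ee_rot: [-179.9, 0.0, 87.5]
contact_force: [0.4, -0.3, -0.1]
opening: 0.498
grasp_force: 0.0
centre [ 33. -96.] size [ 31. 137.] dir 89.6 world [0.5736 0.1095 0.118 ] wdir 87.2
centre [ 93. -94.] size [ 32. 139.] dir 90.8 world [0.6342 0.1086 0.1183] wdir 88.4
centre [-89. -92.] size [ 31. 142.] dir 89.1 world [0.452  0.1183 0.1188] wdir 86.7
```

```bash
python3 to.py .6335 .1095 .34 88.4
```

```text
d [0.0636, 0.078, 0.1092] turn -0.88 rows 3.6 F [-0.8, -0.5, 0.3] t 29.9 ee [0.5529, 0.0493, 0.4493] [-179.9, 0.0, 87.5] j7 -22.0
```

```bash
python3 drive.py '[[0.5,0.03,0.04,0.01,-0.9],[0.5,0.0636,0.078,0.03,-0.9],[0.5,0.0636,0.078,0.06,-0.9],[0.5,0.0636,0.078,0.09,-0.9],[0.5,0.0636,0.078,0.109,-0.9],[0.5,0.0636,0.078,0.109,-0.9],[0.5,0.0636,0.078,0.12,-0.9],[0.5,0.0636,0.078,0.13,-0.9],[0.5,0.0636,0.078,0.14,-0.9],[0.5,0.0636,0.078,0.147,-0.9],[0.5,0.0636,0.078,0.147,-0.9],[0.5,0.0636,0.078,0.147,-0.9]]' 20; python3 to.py .6335 .1095 .296 88.4
```

```text
time: 30.88
ee_pos: [0.6336, 0.1096, 0.3032]
ee_rot: [-180.0, 0.0, 88.5]
contact_force: [0.2, 0.3, 0.6]
opening: 0.501
grasp_force: 0.0
d [-0.0001, -0.0001, 0.0072] turn 0.12 rows 0.2 F [0.2, 0.3, 0.6] t 30.9 ee [0.6336, 0.1096, 0.3032] [-180.0, 0.0, 88.5] j7 -31.0
```

```bash
python3 drive.py '[[0.5,0,0,0.003,0],[0.5,0,0,0.006,0],[0.5,0,0,0.006,0],[0.42,0,0,0.006,0],[0.36,0,0,0.006,0],[0.3,0,0,0.006,0],[0,0,0,0.006,0],[0,0,0,0.006,0],[0,0,0,0.006,0]]' 20;  python3 drive.py '[[0,0,0,-0.005,0],[0,0,0,-0.015,0],[0,0,0,-0.03,0],[0,0,0,-0.06,0],[0,0,0,-0.1,0],[0,0,0,-0.12,0],[0,0,0,-0.12,0]]' 25; python3 to.py .55 -.38 .40 85.6
```

```text
time: 31.63
ee_pos: [0.6338, 0.1098, 0.2974]
ee_rot: [180.0, -0.0, 88.5]
contact_force: [0.3, -0.2, 1.6]
opening: 0.349
grasp_force: 20.4
time: 32.22
ee_pos: [0.6347, 0.1107, 0.424]
ee_rot: [179.4, -0.1, 88.5]
contact_force: [0.3, 0.7, -1.1]
opening: 0.346
grasp_force: 24.9
d [-0.4927, -0.0724, 0.022] turn 2.94 rows 12.0 F [0.3, 0.7, -1.1] t 32.2 ee [0.6347, 0.1107, 0.424] [179.4, -0.1, 88.5] j7 -28.0
```

```bash
cat > bayto.py <<'E'
import sys,numpy as np
from to import to
b=np.load('bay.npz');M,o=b['M'],b['o']
x,y,h=map(float,sys.argv[1:4])   # bay x,y mm, height h m of holder underside centre over board
p=o+M@np.array([x/1e3,y/1e3,0]);print(p.round(4));to(p[0],p[1],p[2]+.179+h,85.6)
E
python3 bayto.py 80 0 .1
```

```text
[ 0.5884 -0.3835  0.0559]
d [-0.4954, -0.0345, 0.0875] turn 2.94 rows 12.1 F [0.3, 0.7, -1.1] t 32.2 ee [0.6347, 0.1107, 0.424] [179.4, -0.1, 88.5] j7 -28.0
```

```bash
python3 drive.py '[[0,-0.04,-0.003,0,1],[0,-0.08,-0.006,0,2],[0,-0.12,-0.009,0,2.9],[0,-0.16,-0.012,0,2.9],[0,-0.2,-0.015,0,2.9],[0,-0.24,-0.018,0,2.9],[0,-0.28,-0.021,0,2.9],[0,-0.32,-0.024,0,2.9],[0,-0.36,-0.027,0.01,2.9],[0,-0.4,-0.03,0.03,2.9],[0,-0.44,-0.033,0.05,2.9],[0,-0.475,-0.0345,0.07,2.9],[0,-0.4954,-0.0345,0.0875,2.9],[0,-0.4954,-0.0345,0.0875,2.9],[0,-0.4954,-0.0345,0.0875,2.9],[0,-0.4954,-0.0345,0.0875,2.9]]'; python3 bayto.py 80 0 .02; python3 snap.py wrist:w17
```

```text
time: 33.55
ee_pos: [0.5869, -0.3836, 0.3298]
ee_rot: [180.0, -0.1, 85.7]
contact_force: [0.6, 0.9, -0.3]
opening: 0.345
grasp_force: 24.9
[ 0.5884 -0.3835  0.0559]
d [0.0001, 0.0015, 0.0749] turn 0.09 rows 1.8 F [0.6, 0.9, -0.3] t 33.5 ee [0.5869, -0.3836, 0.3298] [180.0, -0.1, 85.7] j7 14.0
```

View pics/w17.png

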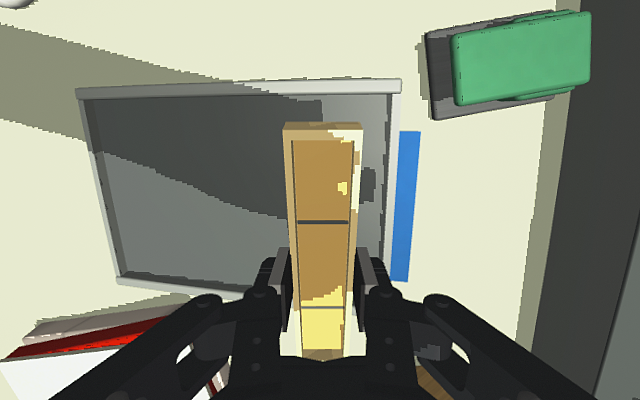

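The holder is held upright over the bay, and the bay frame corners are at (77,90), (401,80) and (118,283). Checking the bay fit against these.

```bash
python3 - <<'E'
from geo import *
b=np.load('bay.npz');M,o=b['M'],b['o']
P=np.array([(-.135,.095,.011),(.135,.095,.011),(-.135,-.095,.011)])
print(proj('w17',P@M.T+o).round(0).tolist())
print(((onplane('w17',[(77,90),(401,80),(118,283)],o+M@[0,0,.011],M[:,2])-o)@M*1000).round(0).tolist())
E
```

```text
[[73.0, 85.0], [401.0, 76.0], [115.0, 283.0]]
[[-132.0, 91.0, 11.0], [135.0, 93.0, 11.0], [-131.0, -95.0, 11.0]]
```

```bash
python3 drive.py '[[0,0,0.001,0.03,0],[0,0,0.001,0.055,0],[0,0,0.001,0.07,0],[0,0,0.001,0.075,0],[0,0,0.001,0.075,0]]' 20 >/dev/null; python3 f.py; for i in 1 2 3; do python3 drive.py '[[0,0,0,0.002,0],[0,0,0,0.004,0],[0,0,0,0.005,0],[0,0,0,0.005,0]]' >/dev/null; python3 f.py; done; python3 bayto.py 80 0 0.003
```

```text
TQ [-0.02 -0.03  0.04] F [ 0.2  0.1 -0.3] z [ 0.5877 -0.3835  0.254 ] 34.0167
TQ [0.04 0.03 0.04] F [ 0.5  0.2 -0.6] z [ 0.5877 -0.3848  0.2504] 34.35
TQ [ 0.06  0.04 -0.04] F [-0.3  0.6  3.1] z [ 0.5877 -0.3845  0.2449] 34.6833
TQ [ 0.08 -0.07  0.  ] F [0.5 0.5 3.3] z [ 0.5875 -0.3846  0.2393] 35.0167
[ 0.5884 -0.3835  0.0559]
d [0.0012, 0.0008, 0.0014] turn 0.05 rows 0.0 F [0.5, 0.5, 3.3] t 35.0 ee [0.5875, -0.3846, 0.2393] [-180.0, -0.0, 85.6] j7 12.0
```

```bash
python3 drive.py '[[0,0,0,0.001,0],[0,0,0,0.002,0],[0,0,0,0.002,0]]' >/dev/null; python3 f.py; python3 drive.py '[[0.38,0,0,0.002,0],[0.42,0,0,0.002,0],[0.48,0,0,0.002,0],[0.48,0,0,0.002,0],[0.48,0,0,-0.01,0],[0.48,0,0,-0.03,0],[0.48,0,0,-0.07,0],[0.48,0,0,-0.11,0],[0.48,0,0,-0.15,0],[0.48,0,0,-0.19,0],[0.48,0,0,-0.19,0]]'; python3 snap.py top:t18 wrist:w18; python3 - <<'E'
from hold2 import *
b=np.load('bay.npz')
for t in ['t18','w18']:
    print(t,'bay');find(t,b['M'],b['o'])
    print('chute');find(t)
E
python3 to.py .5736 .1105 .42 87.2
```

```text
TQ [0.03 0.05 0.02] F [-0.6  1.1  2.9] z [ 0.5874 -0.3848  0.2374] 35.2667
time: 36.18
ee_pos: [0.5891, -0.3851, 0.4391]
ee_rot: [179.2, 0.4, 85.6]
contact_force: [1.6, -1.0, 1.9]
opening: 0.479
grasp_force: 0.0
t18 bay
centre [-85. 503.] size [ 26. 146.] dir 90.4 world [0.4652 0.1306 0.023 ] wdir 86.0
centre [81. -2.] size [ 27. 131.] dir 89.1 world [ 0.5889 -0.3851  0.056 ] wdir 84.8
centre [ 43. 502.] size [ 24. 142.] dir 89.5 world [0.5902 0.1197 0.0485] wdir 85.2
chute
centre [-88. -92.] size [ 24. 131.] dir 89.6 world [0.4536 0.1186 0.1188] wdir 87.2
centre [  76. -612.] size [ 29. 148.] dir 89.9 world [ 0.5958 -0.3974  0.0155] wdir 87.5
centre [ 31. -94.] size [ 23. 132.] dir 90.1 world [0.5725 0.1118 0.1185] wdir 87.7
w18 bay
centre [81. -2.] size [ 33. 141.] dir 89.5 world [ 0.5897 -0.3858  0.0562] wdir 85.1
chute
d [0.4927, -0.0519, 0.0098] turn -1.57 rows 11.9 F [0.4, 0.6, -0.3] t 36.3 ee [0.5878, -0.3847, 0.4314] [179.7, 0.1, 85.6] j7 16.0
```

```bash
python3 drive.py '[[0.5,0.04,-0.004,0,-1.5],[0.5,0.08,-0.008,0,-1.5],[0.5,0.12,-0.013,0,-1.5],[0.5,0.16,-0.017,0,-1.5],[0.5,0.2,-0.021,0,-1.5],[0.5,0.24,-0.025,0,-1.5],[0.5,0.28,-0.03,0,-1.5],[0.5,0.32,-0.034,0,-1.5],[0.5,0.36,-0.038,0,-1.5],[0.5,0.4,-0.042,0,-1.5],[0.5,0.44,-0.046,0,-1.5],[0.5,0.48,-0.05,0.01,-1.5],[0.5,0.4927,-0.052,0.03,-1.5],[0.5,0.4927,-0.052,0.06,-1.5],[0.5,0.4927,-0.052,0.09,-1.5],[0.5,0.4927,-0.052,0.1,-1.5],[0.5,0.4927,-0.052,0.1,-1.5],[0.5,0.4927,-0.052,0.1,-1.5]]'; python3 snap.py top:t19; python3 hold2.py t19; python3 to.py .573 .1105 .2975 87.3
```

```text
time: 37.78
ee_pos: [0.5732, 0.1103, 0.3276]
ee_rot: [-179.9, 0.0, 87.1]
contact_force: [0.2, -0.2, 0.3]
opening: 0.497
grasp_force: 0.0
centre [  76. -612.] size [ 29. 148.] dir 90.5 world [ 0.5952 -0.3973  0.0155] wdir 88.1
d [0.0, -0.0006, 0.0312] turn -0.2 rows 0.7 F [0.3, 0.3, 0.8] t 37.8 ee [0.5736, 0.1104, 0.3287] [179.9, -0.0, 87.1] j7 -34.0
```

```bash
python3 drive.py '[[0.5,0,0,0.01,0],[0.5,0,0,0.02,0],[0.5,0,0,0.027,0],[0.5,0,0,0.031,0],[0.5,0,0,0.031,0],[0.42,0,0,0.031,0],[0.36,0,0,0.031,0],[0.3,0,0,0.031,0],[0,0,0,0.031,0],[0,0,0,0.031,0],[0,0,0,0.031,0]]' 20; python3 drive.py '[[0,0,0,-0.005,0],[0,0,0,-0.015,0],[0,0,0,-0.03,0],[0,0,0,-0.06,0],[0,0,0,-0.1,0],[0,0,0,-0.12,0],[0,0,0,-0.12,0]]' 25; python3 bayto.py 15 0 .08
```

```text
time: 38.75
ee_pos: [0.5732, 0.1106, 0.297]
ee_rot: [180.0, -0.0, 87.1]
contact_force: [0.6, -0.1, 1.7]
opening: 0.343
grasp_force: 20.2
time: 39.33
ee_pos: [0.5742, 0.1115, 0.4231]
ee_rot: [179.5, -0.1, 87.1]
contact_force: [1.0, -0.2, -0.7]
opening: 0.344
grasp_force: 24.9
[ 0.5249 -0.3786  0.043 ]
d [-0.4923, -0.026, 0.1196] turn 1.54 rows 12.2 F [1.0, -0.2, -0.7] t 39.3 ee [0.5742, 0.1115, 0.4231] [179.5, -0.1, 87.1] j7 -31.0
```

```bash
python3 drive.py '[[0,-0.04,-0.002,0,1.5],[0,-0.08,-0.004,0,1.5],[0,-0.12,-0.006,0,1.5],[0,-0.16,-0.008,0,1.5],[0,-0.2,-0.01,0,1.5],[0,-0.24,-0.012,0,1.5],[0,-0.28,-0.015,0,1.5],[0,-0.32,-0.017,0,1.5],[0,-0.36,-0.019,0.01,1.5],[0,-0.4,-0.021,0.03,1.5],[0,-0.44,-0.024,0.06,1.5],[0,-0.475,-0.026,0.08,1.5],[0,-0.492,-0.026,0.1,1.5],[0,-0.492,-0.026,0.119,1.5],[0,-0.492,-0.026,0.119,1.5],[0,-0.492,-0.026,0.119,1.5]]'>/dev/null; python3 bayto.py 15 0 .02
```

```text
[ 0.5249 -0.3786  0.043 ]
d [0.0002, 0.0027, 0.0546] turn 0.06 rows 1.3 F [1.2, 0.9, -0.1] t 40.7 ee [0.5223, -0.3788, 0.2966] [-179.9, -0.1, 85.7] j7 16.0
```

```bash
python3 drive.py '[[0,0,0.002,0.025,0],[0,0,0.002,0.045,0],[0,0,0.002,0.0546,0],[0,0,0.002,0.0546,0]]' 20 >/dev/null; python3 f.py; for i in 1 2 3; do python3 drive.py '[[0,0,0,0.002,0],[0,0,0,0.004,0],[0,0,0,0.005,0],[0,0,0,0.005,0]]' >/dev/null; python3 f.py; done; python3 bayto.py 15 0 0.002
```

```text
TQ [ 0.01 -0.04  0.04] F [-0.3  0.6 -1.4] z [ 0.5247 -0.3781  0.2423] 41.0
TQ [ 0.02 -0.02  0.01] F [-1.  -0.1 -1.3] z [ 0.5249 -0.3798  0.2389] 41.3333
TQ [-0.12  0.08  0.02] F [-0.1  0.5  2. ] z [ 0.5248 -0.3797  0.2332] 41.6667
TQ [0.1  0.03 0.03] F [0.1 1.7 2.9] z [ 0.5246 -0.3796  0.2278] 42.0
[ 0.5249 -0.3786  0.043 ]
d [0.001, 0.0002, 0.0038] turn 0.05 rows 0.1 F [0.1, 1.7, 2.9] t 42.0 ee [0.5246, -0.3796, 0.2278] [-180.0, -0.0, 85.7] j7 14.0
```

```bash
python3 drive.py '[[0,0,0,0.0015,0],[0,0,0,0.0035,0],[0,0,0,0.0035,0]]' >/dev/null; python3 f.py; python3 drive.py '[[0.38,0,0,0.002,0],[0.42,0,0,0.002,0],[0.48,0,0,0.002,0],[0.48,0,0,0.002,0],[0.48,0,0,-0.01,0],[0.48,0,0,-0.03,0],[0.48,0,0,-0.07,0],[0.48,0,0,-0.11,0],[0.48,0,0,-0.15,0],[0.48,0,0,-0.19,0],[0.48,0,0,-0.19,0]]'>/dev/null; python3 snap.py top:t20 wrist:w20; python3 - <<'E'
from hold2 import *
b=np.load('bay.npz')
for t in ['t20','w20']: print(t,'bay');find(t,b['M'],b['o'])
print('chute');find('t20')
E
python3 to.py .4528 .1185 .43 87
```

```text
TQ [0.02 0.01 0.06] F [-0.3  1.   2.2] z [ 0.5245 -0.3797  0.2241] 42.25
t20 bay
centre [-85. 503.] size [ 26. 145.] dir 90.4 world [0.4652 0.1303 0.023 ] wdir 86.0
centre [80. -1.] size [ 27. 129.] dir 90.4 world [ 0.5883 -0.3844  0.0559] wdir 86.0
w20 bay
centre [81. -2.] size [ 31. 141.] dir 89.7 world [ 0.5889 -0.3859  0.056 ] wdir 85.3
centre [17. -2.] size [ 32. 141.] dir 89.6 world [ 0.5269 -0.3808  0.0434] wdir 85.2
chute
centre [-88. -92.] size [ 24. 131.] dir 89.6 world [0.4536 0.1184 0.1188] wdir 87.2
centre [  75. -612.] size [ 29. 148.] dir 91.1 world [ 0.5952 -0.3973  0.0155] wdir 88.7
d [0.4913, -0.1097, -0.014] turn -1.37 rows 12.1 F [-0.1, -0.2, -1.6] t 43.3 ee [0.5248, -0.3797, 0.4178] [179.7, 0.2, 85.6] j7 18.0
```

```bash
python3 drive.py '[[0.5,0.04,-0.009,-0.01,-1.4],[0.5,0.08,-0.018,-0.014,-1.4],[0.5,0.12,-0.027,-0.014,-1.4],[0.5,0.16,-0.036,-0.014,-1.4],[0.5,0.2,-0.045,-0.014,-1.4],[0.5,0.24,-0.054,-0.014,-1.4],[0.5,0.28,-0.063,-0.014,-1.4],[0.5,0.32,-0.072,-0.014,-1.4],[0.5,0.36,-0.081,-0.014,-1.4],[0.5,0.4,-0.09,-0.014,-1.4],[0.5,0.44,-0.1,-0.014,-1.4],[0.5,0.475,-0.107,-0.01,-1.4],[0.5,0.4913,-0.1097,0.01,-1.4],[0.5,0.4913,-0.1097,0.04,-1.4],[0.5,0.4913,-0.1097,0.07,-1.4],[0.5,0.4913,-0.1097,0.086,-1.4],[0.5,0.4913,-0.1097,0.086,-1.4],[0.5,0.4913,-0.1097,0.086,-1.4]]'; python3 to.py .4528 .1185 .2975 87
```

```text
time: 44.77
ee_pos: [0.4519, 0.1183, 0.3274]
ee_rot: [-179.8, 0.0, 87.1]
contact_force: [0.0, -0.1, 0.8]
opening: 0.5
grasp_force: 0.0
d [0.0003, 0.001, 0.0299] turn 0.06 rows 0.7 F [0.0, -0.1, 0.8] t 44.8 ee [0.4519, 0.1183, 0.3274] [-179.8, 0.0, 87.1] j7 -39.0
```

```bash
python3 drive.py '[[0.5,0,0.001,0.01,0],[0.5,0,0.001,0.02,0],[0.5,0,0.001,0.027,0],[0.5,0,0.001,0.03,0],[0.5,0,0.001,0.03,0],[0.42,0,0.001,0.03,0],[0.36,0,0.001,0.03,0],[0.3,0,0.001,0.03,0],[0,0,0.001,0.03,0],[0,0,0.001,0.03,0],[0,0,0.001,0.03,0]]' 20; python3 drive.py '[[0,0,0,-0.005,0],[0,0,0,-0.015,0],[0,0,0,-0.03,0],[0,0,0,-0.06,0],[0,0,0,-0.1,0],[0,0,0,-0.12,0],[0,0,0,-0.12,0]]' 25; python3 bayto.py -50 0 .08
```

```text
time: 45.68
ee_pos: [0.4538, 0.1186, 0.2989]
ee_rot: [179.9, -0.0, 87.0]
contact_force: [0.1, -0.3, 5.3]
opening: 0.339
grasp_force: 20.5
time: 46.27
ee_pos: [0.4546, 0.1195, 0.4238]
ee_rot: [179.5, -0.1, 87.0]
contact_force: [0.3, 0.4, -0.3]
opening: 0.338
grasp_force: 25.0
[ 0.4614 -0.3737  0.0301]
d [-0.4925, 0.0311, 0.134] turn 1.44 rows 12.3 F [0.3, 0.4, -0.3] t 46.3 ee [0.4546, 0.1195, 0.4238] [179.5, -0.1, 87.0] j7 -32.0
```

```bash
python3 drive.py '[[0,-0.04,0.002,0,1.4],[0,-0.08,0.004,0,1.4],[0,-0.12,0.007,0,1.4],[0,-0.16,0.01,0,1.4],[0,-0.2,0.012,0,1.4],[0,-0.24,0.015,0,1.4],[0,-0.28,0.018,0,1.4],[0,-0.32,0.02,0,1.4],[0,-0.36,0.023,0.01,1.4],[0,-0.4,0.026,0.03,1.4],[0,-0.44,0.029,0.06,1.4],[0,-0.475,0.032,0.09,1.4],[0,-0.492,0.032,0.115,1.4],[0,-0.492,0.032,0.134,1.4],[0,-0.492,0.032,0.134,1.4],[0,-0.492,0.032,0.134,1.4]]'>/dev/null; python3 bayto.py -50 0 .02
```

```text
[ 0.4614 -0.3737  0.0301]
d [0.0001, 0.0019, 0.0543] turn 0.04 rows 1.3 F [-0.3, 0.3, -0.3] t 47.6 ee [0.4596, -0.3739, 0.2834] [-179.8, -0.2, 85.6] j7 19.0
```

```bash
python3 drive.py '[[0,0,0.0015,0.025,0],[0,0,0.0015,0.045,0],[0,0,0.0015,0.0546,0],[0,0,0.0015,0.0546,0]]' 20 >/dev/null; python3 f.py; for i in 1 2 3; do python3 drive.py '[[0,0,0,0.002,0],[0,0,0,0.004,0],[0,0,0,0.005,0],[0,0,0,0.005,0]]' >/dev/null; python3 f.py; done; python3 bayto.py -50 0 0.002
```

```text
TQ [ 0.01  0.   -0.03] F [ 0.4  1.2 -0.9] z [ 0.4617 -0.3732  0.2296] 47.9333
TQ [-0.03  0.02  0.  ] F [-0.7  0.2 -0.8] z [ 0.4618 -0.3747  0.2258] 48.2667
TQ [ 0.04 -0.02  0.02] F [0.1 1.2 3.5] z [ 0.4618 -0.3745  0.22  ] 48.6
TQ [ 0.05 -0.05  0.02] F [0.  0.4 2.1] z [ 0.4616 -0.3746  0.2146] 48.9333
[ 0.4614 -0.3737  0.0301]
d [0.0009, -0.0002, 0.0036] turn 0.04 rows 0.1 F [0.0, 0.4, 2.1] t 48.9 ee [0.4616, -0.3746, 0.2146] [-180.0, -0.0, 85.6] j7 16.0
```

Release and lift, then back off clear of the bay so the top camera can see everything for a final check.

```bash
python3 drive.py '[[0,0,0,0.0015,0],[0,0,0,0.0035,0],[0,0,0,0.0035,0]]' >/dev/null; python3 f.py; python3 drive.py '[[0.38,0,0,0.002,0],[0.42,0,0,0.002,0],[0.48,0,0,0.002,0],[0.48,0,0,0.002,0],[0.48,0,0,-0.01,0],[0.48,0,0,-0.03,0],[0.48,0,0,-0.07,0],[0.48,0,0,-0.11,0],[0.48,0,0,-0.15,0],[0.48,0,0,-0.19,0],[0.48,0,0,-0.2,0],[0.48,-0.04,0,-0.2,0],[0.48,-0.08,0,-0.2,0],[0.48,-0.1,0,-0.2,0],[0.48,-0.1,0,-0.2,0]]'>/dev/null; python3 snap.py top:t22 wrist:w22; python3 - <<'E'
from hold2 import *
b=np.load('bay.npz')
for t in ['t22','w22']: print(t,'bay');find(t,b['M'],b['o'])
print('chute');find('t22')
d=cv2.absdiff(cv2.imread('pics/t0.png'),cv2.imread('pics/t22.png')).max(2)
m=cv2.morphologyEx((d>45).astype(np.uint8),cv2.MORPH_OPEN,np.ones((3,3)))
for k in cv2.findContours(m,cv2.RETR_EXTERNAL,cv2.CHAIN_APPROX_SIMPLE)[0]:
    if cv2.contourArea(k)>20: print('diff',cv2.boundingRect(k))
E
```

```text
TQ [ 0.05  0.   -0.04] F [-0.2  0.6  1.8] z [ 0.4615 -0.3746  0.211 ] 49.1833
t22 bay
centre [-48.  -4.] size [ 30. 135.] dir 90.4 world [ 0.4626 -0.3781  0.0304] wdir 86.0
centre [17. -1.] size [ 27. 131.] dir 89.8 world [ 0.5263 -0.38    0.0433] wdir 85.4
centre [80. -1.] size [ 26. 129.] dir 89.5 world [ 0.5886 -0.3844  0.0559] wdir 85.1
w22 bay
centre [-47.  -3.] size [ 32. 141.] dir 90.0 world [ 0.4637 -0.3773  0.0306] wdir 85.6
centre [81. -2.] size [ 27. 132.] dir 91.0 world [ 0.5892 -0.3853  0.0561] wdir 86.6
centre [16. -3.] size [ 30. 139.] dir 89.3 world [ 0.5258 -0.3812  0.0432] wdir 85.0
chute
centre [ -59. -601.] size [ 31. 151.] dir 90.0 world [ 0.4615 -0.3812  0.0177] wdir 87.6
centre [   8. -605.] size [ 28. 150.] dir 89.8 world [ 0.5285 -0.3881  0.0169] wdir 87.4
centre [  76. -612.] size [ 28. 148.] dir 90.5 world [ 0.5953 -0.3974  0.0155] wdir 88.1
diff (582, 389, 16, 11)
diff (454, 369, 119, 31)
diff (366, 275, 134, 125)
diff (435, 264, 52, 23)
diff (539, 249, 101, 151)
diff (440, 239, 53, 24)
diff (364, 225, 17, 51)
diff (447, 217, 52, 21)
```

```bash
python3 -c "
from workcell import robot
print(robot.finish_job())"
```

```text
the job is handed in; nothing more can be done
None
```

The job is handed in: all three stuck holders (the fourth lane was empty) went from the lanes to the catch tray and are racked across the bay, and the pick is back on its mat with the hook pointing as before.

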